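Put the hand lens away in the sloping case with bypass doors

ROBOT

A 6-joint arm with a two-finger parallel gripper is mounted at the origin on a cart in front of the work surface, level with it; the furniture and walls round the work are solid. World frame = base frame: x ahead of the robot, y to its left, z up, the work surface at z = 0. Lengths are in m, angles in degrees, forces in N, time in s.
With the tool pointing down it reaches from about 0.35 to 0.975 m from the base axis. Payload 17.4 kg.
Tool frame: the origin (TCP) lies at the very end of the fingers, on their centre line; the grasp point (between the pads) lies r.pinch_z behind it (r.pinch_z is the distance from the TCP to the grasp point, in m); z points along the fingers, y is the direction in which the jaws open and shut (so a half turn about z gives the same grasp; the last joint's range is limited). The gripper opens to 85 mm and grips with 20 to 120 N. Pads are 22 mm wide; open, the fingers measure 114 mm over their backs; the gripper's body (76 mm by 85 mm) begins 54 mm behind the grasp point. The pads swing forward as they close: fully open they stand 13 mm farther back than shut.
Start: joints at [-70.176, 6.646, 82.598, -0, 90.757, -2.166], TCP at [0.253, -0.626, 0.196] pointing down, gripper open.
Joint ranges: [-162.19, 162.19], [-47.58, 125.68], [4.15, 143.07], [-65.23, 245.23], [0.69, 171.88], [-170.13, 170.13]. Speed limits (degrees/s): [108.29, 108.29, 127.2, 180, 180, 180].

INTERFACE

Orientations are given as [roll, pitch, yaw] about the fixed x, y, z axes, in that order (R = Rz(yaw) Ry(pitch) Rx(roll)).
In Python, from cell import r, grab_frame, calibration gives the robot as it stands.
- The arm moves only by the tool step_arm, never from a script. Its argument "motion" is one flat list of numbers, 7 for each row, row after row: the shift along the tool's x, y, z in mm, then the turn, a rotation vector about the tool's x, y, z in degrees, then the finger opening in mm, from 0 to 85.4. In form: [tx, ty, tz, ax, ay, az, claw, tx, ty, tz, ax, ay, az, claw, ...]. A call has 1 to 20 rows; each row is the pose to reach, as a shift and turn from the pose commanded when the call began, along the tool's axes at that moment; what a row does not reach only later rows make up. A row lasts 1/10 s, in which the tool goes at most 50 mm and 8.59 degrees, less where a joint would pass 70% of its speed; a pose out of reach is approached as far as the arm can. A call with a gripper value outside its range is refused whole. The fingers move at their own pace and stop on an object; "squeeze" is the grip in N (left out, the last holds). Time passes only in rows, so rows that repeat a pose let the fingers close. It gives the time, the measured TCP pose, the force and the opening at its end, in the units of the state.
- r.observe(): the state, without advancing time (a new reading comes with each control period).
- grab_frame(name): name is "side" or "top"; returns the picture (480x640x3 uint8, red, green, blue); there is no depth.
- calibration(name): a dict with "vfov" (degrees; the focal length in pixels is half the picture's height over the tangent of half this angle, whatever the lens; pixels are square), "cx", "cy" (the principal point, pixels), "world_from_camera" (4x4, takes a point from camera to world coordinates). Camera axes: x right, y down, z forward; pixel columns grow to the right and rows downward; lengths in m; the calibration is good to about 2 mm. A picture is of the moment at which its call begins. calibration takes no time and is no camera call.
- r.close_job(): hands the job in, once; it reports no verdict.
The state is a dict: "clock": time; "joint_positions": joint angles; "joint_velocities": joint speeds; "tau": joint torques, N m; "tcp_pos": TCP position; "ee_rot": TCP orientation; "contact_force": force on the tool from outside, world axes, zero at the start; "ft_torque": the same for the moment, N m; "opening": finger opening in m.
Only numpy, scipy, OpenCV 4.12 (cv2) and the standard library are available. Lean on these libraries where they do the work, as an engineer would, in place of code of your own. Each camera call takes 0.05 s, during which the arm holds its last target. There are 200 camera calls.

TASK

Put the hand lens away: slide the clear door that covers the empty notched cradle all the way across, past its neighbour, lay the lens flat on the slope with its ring down in the cradle and its handle out through the notch, then slide that door fully shut again. Leave the other door where it is and do not shift the things standing about.

Things in the scene. Friction and masses are not known exactly. Their poses are not given: they have to be found in the camera images.
- case: Fixed low white case on an aluminium stand, 366 wide (y), 175 deep (x), 155 mm high at the back. Its shallow tray slopes up at 25 degrees from front (towards the robot) to back: two bays, left and right, under two clear bypass doors that slide along y. Origin: on the island top under its middle; x to its back, y to its left, z up. Case rim: 31 mm over the inserts' floor, square to the slope.
- left_door (a joint): Left door, clear pane 190 mm wide on the lower (rear) track, 15 to 20 mm over the inserts' floor; slides under the right door. In m: 0 = shut (at the case's left end), grows as it slides to the right (case -y), stop at 0.128. Needs 1 to 2 N and stays where it is left. Starts 0 to 12 mm open.
- left_pull (a point): Middle of the top edge of the left door's pull: an aluminium fin square to the slope, 10 mm thick along the case's y, 36 mm long up the slope, near the door's upper end, 14 mm from its outer (left) edge. Its top is 51 mm over the inserts' floor, square to the slope; the fin stands 31 mm off its door, 23 mm off the right door's level. Axes as the case's.
- right_door (a joint): Right door, clear pane 190 mm wide on the upper (front) track, 23 to 28 mm over the inserts' floor; slides over the left door. In m: 0 = shut (at the case's right end), grows as it slides to the left (case +y), stop at 0.128. Needs 1 to 2 N and stays where it is left. Starts 0 to 12 mm open.
- right_pull (a point): Middle of the top edge of the right door's pull: a fin like the left one (10 mm thick along y, 36 mm long, square to the slope), 23 mm tall above its door, 14 mm from the door's outer (right) edge. Axes as the case's.
- cradle_seat (a point): Seat of the lens in cradle: centre of the round wall, on the insert's floor. z is square to the slope (25 degrees), x points down the slope to the case's front, y to the case's right. With the lens home, lens_ring and this point coincide (play up to 4 mm) and the lens's axes are parallel to these.
- cradle: Lens cradle: fixed insert in the left or the right bay (by chance; the other holds a petri dish). A white round wall low on the sloping floor, inner radius 35, outer 40, 9 mm high, with one 21 mm wide notch on its up-slope side between two 11 mm high pins; above it the floor is plain, free 55 mm to either side. Origin: on the island top under the bay's middle; axes as the case's.
- lens: Loose hand lens, 148 x 62 x 13 mm, 50 g: a round glass in a dark ring, 62 mm across and 8 mm thick, with a straight handle 12 mm wide and 12 mm high, lying flat on the island left of the case. Origin: underside, on the middle line of the handle; x runs along the handle towards the ring, z up. The handle spans x = -73 to +13 mm, the ring is centred at x = +43 mm.
- lens_ring (a point): Centre of the lens's ring, on its underside; axes as the lens's.
- tape_roll: Loose roll of tape lying flat, 96 mm across, 25 mm high, on the strip in front of the sink; bystander. Origin: underside, centre.
- small_carton: Loose white carton 41 x 53 x 22 mm, between the case and the lens; bystander. Origin: underside, centre.
- jar: Loose specimen jar, 49 mm across, 68 mm high, far left; bystander. Origin: underside, centre.
- dish: Loose petri dish, 88 mm across, 14 mm high, between sink and tap; bystander. Origin: underside, centre.
- dropper: Loose dropper bottle, 34 mm across, 104 mm high, right behind the case; bystander. Origin: underside, centre.
- beaker: Loose beaker, 56 mm across, 72 mm high, right of the case; bystander. Origin: underside, centre.
- marker: Loose marker pen, 135 mm long, lying behind the tap; bystander. Origin: underside, centre.

How it is judged (in metres and radians):
On the way, in this order (a step that is already met when the one before it is completed fails the run):
1. the door over the cradle is slid across, past its neighbour, by 115 mm or more (((y of cradle_seat in the frame of case above 0 m and value of joint left_door above 0.115 m) or (y of cradle_seat in the frame of case below 0 m and value of joint right_door above 0.115 m))), for 0.2 s.
2. the lens lies home in the cradle, its handle through the notch (distance between lens_ring and cradle_seat below 0.009 m and angle between the z axis of lens and the z axis of cradle_seat, either way round below 0.1 rad and angle between the x axis of lens and the x axis of cradle_seat, either way round below 0.15 rad and x of lens in the frame of cradle_seat below 0 m), for 0.3 s.
At the end, for the whole second after the job is handed in: The lens lies at rest in the cradle: ring centre within 9 mm of the seat, flat on the slope within 0.1 rad, handle up the slope through the notch within 0.15 rad; the door over it is shut to within 7 mm and the other door is less than 30 mm open (all of step 2 and ((y of cradle_seat in the frame of case above 0 m and value of joint left_door below 0.007 m and value of joint right_door below 0.03 m) or (y of cradle_seat in the frame of case below 0 m and value of joint right_door below 0.007 m and value of joint left_door below 0.03 m)) and linear speed of lens below 0.02 m/s); the robot touches nothing.
It fails at once if the door over the dish is slid open by more than 40 mm ((y of cradle_seat in the frame of case above 0 m and value of joint right_door above 0.04 m) or (y of cradle_seat in the frame of case below 0 m and value of joint left_door above 0.04 m)).
It fails at once if a bystander is shifted by more than 30 mm (distance of any of tape_roll, small_carton, jar, dish, dropper, beaker, marker from where it was at the start of the episode above 0.03 m).
It also fails if it takes over 67 s, if anything falls off the work surface, if the arm or the gripper's body presses on something with over 40 N, if the wrist force passes 120 N, or if a joint passes its speed limit or range.

## Working session

There is one attempt and no reset: what is moved stays moved. The work goes in short steps, Python scripts to look and compute and a tool call to move; the robot and the scene stay as the last step left them, time stands still between calls to the robot, and variables do not carry over. Pictures are saved under pics/ and viewed, about 8 in all and at most 12, crops included, and the job is handed in when it is done.

Besides the shell and the picture viewer there is one more tool, called after "Request:" as name(argument=value, ...) on one line, values as JSON. step_arm: Moves the arm, as the interface text tells. Its arguments: {"type":"object","properties":{"motion":{"type":"array"},"squeeze":{"type":"number"}},"required":["motion"]}

```bash
ls; mkdir -p pics
python3 - <<'E'
from cell import r, grab_frame, calibration
import cv2,numpy as np
np.set_printoptions(precision=4,suppress=True)
print(r.observe(), r.pinch_z)
for n in("side","top"):
    f=grab_frame(n); cv2.imwrite(f"pics/{n}0.png",f[:,:,::-1]); c=calibration(n); print(n,c)
E
```

```text
pics
{'clock': 0.0, 'joint_positions': array([-70.1762,   6.6746,  82.6378,  -0.0004,  90.7565,  -2.1651]), 'joint_velocities': array([-0.0023,  0.1029, -0.0715, -0.0796, -0.0303, -0.0997]), 'tau': array([ -0.0002, -73.1988, -63.249 ,  -0.0001,   0.0064,   0.    ]), 'tcp_pos': array([ 0.2527, -0.6257,  0.1953]), 'ee_rot': array([-179.9311,   -0.0022,   21.9889]), 'contact_force': array([ 0.9053, -0.2937, -0.1908]), 'ft_torque': array([0.0237, 0.0201, 0.0446]), 'opening': 0.0853281827764771} 0.0187
side {'vfov': 44.363969419750745, 'cx': 320.58174735125635, 'cy': 242.28832395176707, 'world_from_camera': array([[-0.9112, -0.2407,  0.3343, -0.2138],
       [-0.4115,  0.569 , -0.7119,  1.555 ],
       [-0.0189, -0.7863, -0.6175,  1.4978],
       [ 0.    ,  0.    ,  0.    ,  1.    ]])}
top {'vfov': 52.32064227710379, 'cx': 311.7412432694937, 'cy': 243.40191291888243, 'world_from_camera': array([[-0.0022, -0.9857,  0.1685,  0.2973],
       [-0.9999,  0.0041,  0.0111, -0.0365],
       [-0.0116, -0.1684, -0.9856,  1.5512],
       [ 0.    ,  0.    ,  0.    ,  1.    ]])}
```

View pics/top0.png

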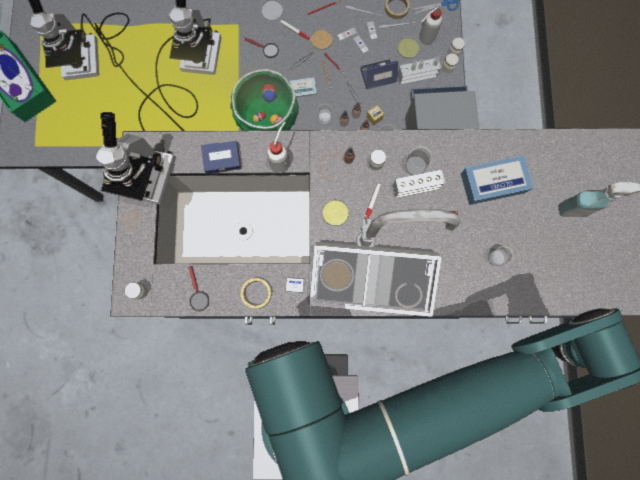

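View pics/side0.png

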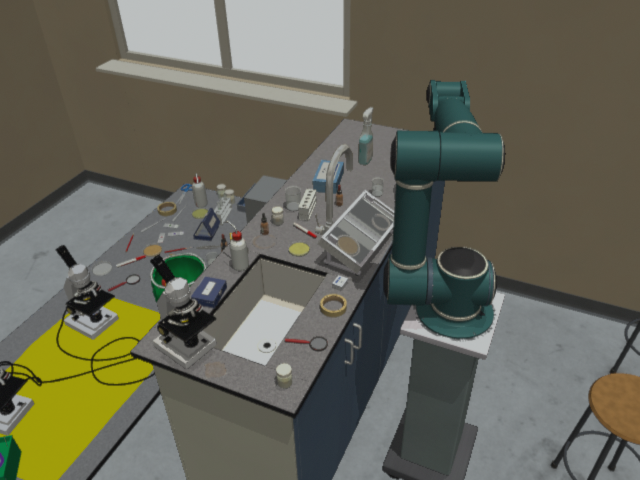

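The top view shows the case at about (375,282), with the cradle in the right bay at (408,294) and the dish in the left bay. The lens is at (199,300) with its handle towards (192,268). The tap spout passes over the back of the case. I'll zoom in.

Run:
```python
import cv2
t=cv2.imread("pics/top0.png"); s=cv2.imread("pics/side0.png")
a=cv2.resize(t[200:325,300:470],None,fx=4.7,fy=4.7,interpolation=cv2.INTER_CUBIC)
cv2.imwrite("pics/topz.png",a)
b=cv2.resize(s[135:300,295:415],None,fx=3.6,fy=3.6,interpolation=cv2.INTER_CUBIC)
cv2.imwrite("pics/sidez.png",b)
```

```text
(no output)
```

View pics/topz.png

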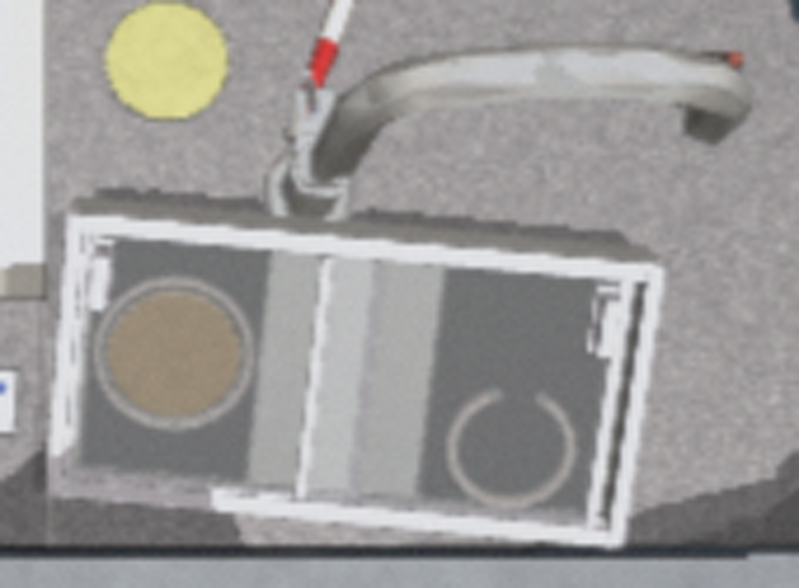

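View pics/sidez.png

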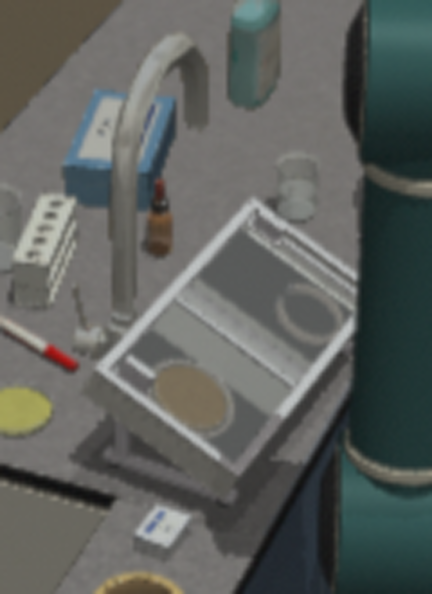

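The top crop shows the rim corners at about (70,215), (662,265) and (615,545), the right pull at (605,320) and the cradle ring at about (511,448) with its notch up. The side crop shows the rim corners at (253,200), (100,368) and (237,470), and the tap spout standing high. Next I'll triangulate.

```bash
cat > h.py <<'E'
import numpy as np, cv2
from scipy.spatial.transform import Rotation as Rn
from cell import r, grab_frame, calibration
np.set_printoptions(precision=4,suppress=True)
C={n:calibration(n) for n in("top","side")}
def ray(n,p):
    c=C[n]; f=240/np.tan(np.radians(c["vfov"]/2)); T=c["world_from_camera"]
    d=T[:3,:3]@np.array([(p[0]-c["cx"])/f,(p[1]-c["cy"])/f,1]); return T[:3,3],d/np.linalg.norm(d)
def onz(n,p,z):
    o,d=ray(n,p); return o+d*(z-o[2])/d[2]
def onplane(n,p,q,nn):
    o,d=ray(n,p); return o+d*((q-o)@nn)/(d@nn)
def tri(pt,ps):
    o,d=ray("top",pt); q,e=ray("side",ps)
    s=np.linalg.lstsq(np.c_[d,-e],q-o,rcond=None)[0]; a,b=o+s[0]*d,q+s[1]*e
    return (a+b)/2,np.linalg.norm(a-b)
def proj(n,X):
    c=C[n]; f=240/np.tan(np.radians(c["vfov"]/2)); T=c["world_from_camera"]
    p=(np.asarray(X)-T[:3,3])@T[:3,:3]; return p[:2]/p[2]*f+[c["cx"],c["cy"]]
def euler(e): return Rn.from_euler('xyz',e,degrees=True)
def move(p,R,p0=None,R0=None):
    s=r.observe(); p0=s["tcp_pos"] if p0 is None else p0; R0=euler(s["ee_rot"]) if R0 is None else R0
    print("shift mm",(R0.inv().apply(np.asarray(p)-p0)*1000).round(1),"turn",(R0.inv()*R).as_rotvec(degrees=True).round(2))
E
python3 - <<'E'
from h import *
Z=lambda x,y:((x+.5)/4.7+300-.5,(y+.5)/4.7+200-.5)
S=lambda x,y:((x+.5)/3.6+295-.5,(y+.5)/3.6+135-.5)
pts={"BR":((662,265),(253,200)),"BL":((70,215),(100,368)),"FL":((50,492),(237,470)),"cradle":((511,448),(310,314)),
"Rpull":((605,320),None),"spoutend":((745,95),(195,85)),"spoutmid":((540,75),(180,40)),"tapbase":((310,190),(122,325))}
for k,(a,b) in pts.items():
    if b: print(k,*tri(Z(*a),S(*b)))
t=cv2.imread("pics/top0.png");s=cv2.imread("pics/side0.png")
for n,im,(u0,v0,u1,v1) in(("top",t,(180,255,215,315)),("side",s,(275,325,335,360))):
    c=im[v0:v1,u0:u1].astype(int); red=(c[:,:,2]>c[:,:,1]+50)
    v,u=np.nonzero(red); print(n,"red",len(u),u.min()+u0,u.max()+u0,v.min()+v0,v.max()+v0)
    P=np.array([onz(n,(a+u0,b+v0),.010) for a,b in zip(u,v)]); m=P.mean(0); w,V=np.linalg.eigh(np.cov(P[:,:2].T)); d=V[:,1]
    q=(P[:,:2]-m[:2])@d; print(" handle mean",m,"dir",d,q.min(),q.max(),"w",np.sqrt(w*12))
    dark=(c.max(2)<75); dark=cv2.morphologyEx(dark.astype(np.uint8),cv2.MORPH_CLOSE,np.ones((9,9)))
    cn=max(cv2.findContours(dark,cv2.RETR_EXTERNAL,cv2.CHAIN_APPROX_NONE)[0],key=len)[:,0]
    W=np.array([onz(n,p+[u0,v0],.006)[:2] for p in cn]); print(" ring",cv2.minEnclosingCircle(W.astype(np.float32)),W.min(0),W.max(0))
crop=np.hstack([cv2.resize(t[255:315,180:310],None,fx=5,fy=5)[:, :],])
s2=cv2.resize(s[320:365,270:350],None,fx=6,fy=6)
H=np.zeros((300+270,650,3),np.uint8);H[:300,:650]=crop;H[300:,:480]=s2
cv2.imwrite("pics/lens.png",H)
E
```

```text
BR [ 0.4952 -0.3942  0.1474] 0.007352663214891188
BL [ 0.5268 -0.0301  0.1509] 0.008317898245838942
FL [ 0.3632 -0.0154  0.0765] 0.0020670595759373304
cradle [ 0.39   -0.3115  0.0689] 0.003665887709080009
spoutend [ 0.5758 -0.4137  0.2717] 0.004899353913996195
spoutmid [ 0.547  -0.2723  0.4098] 0.024021415012623053
tapbase [ 0.5603 -0.1821  0.0917] 0.00812235295148975
top red 77 189 196 267 291
 handle mean [0.4496 0.3582 0.01  ] dir [-0.9592 -0.2828] -0.03881699059541918 0.04151807861333434 w [0.0098 0.0781]Traceback (most recent call last):
  File "<stdin>", line 15, in <module>
ValueError: max() iterable argument is empty
```

Run:
```python
from h import *
t=cv2.imread("pics/top0.png");s=cv2.imread("pics/side0.png")
for n,im,(u0,v0,u1,v1) in(("top",t,(180,255,215,315)),("side",s,(275,325,335,360))):
    c=im[v0:v1,u0:u1].astype(int); red=(c[:,:,2]>c[:,:,1]+50)
    v,u=np.nonzero(red)
    P=np.array([onz(n,(a+u0,b+v0),.010) for a,b in zip(u,v)]); m=P.mean(0); w,V=np.linalg.eigh(np.cov(P[:,:2].T)); d=V[:,1]*np.sign(-V[0,1])
    q=(P[:,:2]-m[:2])@d; print(n," handle mean",m,"dir",d,q.min(),q.max(),"w",np.sqrt(w*12))
    lum=c.max(2); 
    dk=((lum<lum.mean()-25)&~red).astype(np.uint8); k=cv2.connectedComponentsWithStats(dk)
    i=1+k[2][1:,4].argmax(); v,u=np.nonzero(k[1]==i); W=np.array([onz(n,(a+u0,b+v0),.008)[:2] for a,b in zip(u,v)])
    A=np.c_[2*W,np.ones(len(W))]; x=np.linalg.lstsq(A,(W**2).sum(1),rcond=None)[0]
    print(" ring",lum.mean(),k[2][i],x[:2],"r",np.sqrt(x[2]+x[:2]@x[:2]))
# cradle ring & case edges
H=np.zeros((570,650,3),np.uint8);H[:300]=cv2.resize(t[255:315,180:310],None,fx=5,fy=5);H[300:,:480]=cv2.resize(s[320:365,270:350],None,fx=6,fy=6)
cv2.imwrite("pics/lens.png",H)
yaw=np.radians(-4.96); 
for z,ps in ((.155,((70,215),(662,265))),(.0734,((50,492),(615,545)))):
    Q=[onz("top",((x+.5)/4.7+299.5,(y+.5)/4.7+199.5),z) for x,y in ps]; print(*Q,np.linalg.norm(Q[1]-Q[0]),np.degrees(np.arctan2(Q[0][0]-Q[1][0],Q[0][1]-Q[1][1])))
```

```text
top  handle mean [0.4496 0.3582 0.01  ] dir [-0.9592 -0.2828] -0.03881699059541918 0.04151807861333434 w [0.0098 0.0781]
 ring 155.7109523809524 [  9  27  20  30 141] [0.384  0.3375] r 0.03011684045478951
side  handle mean [0.4462 0.3617 0.01  ] dir [-0.9593 -0.2824] -0.038999225288101125 0.04055756181766765 w [0.0123 0.0785]
 ring 119.67380952380952 [  9  11  44  16 136] [0.4053 0.3528] r 0.04612903184546593
[ 0.5302 -0.0288  0.155 ] [ 0.4976 -0.3912  0.155 ] 0.36379989450033473 5.131725996264303
[ 0.3643 -0.015   0.0734] [ 0.3299 -0.3738  0.0734] 0.3604202384324538 5.479725551630287
```

View pics/lens.png

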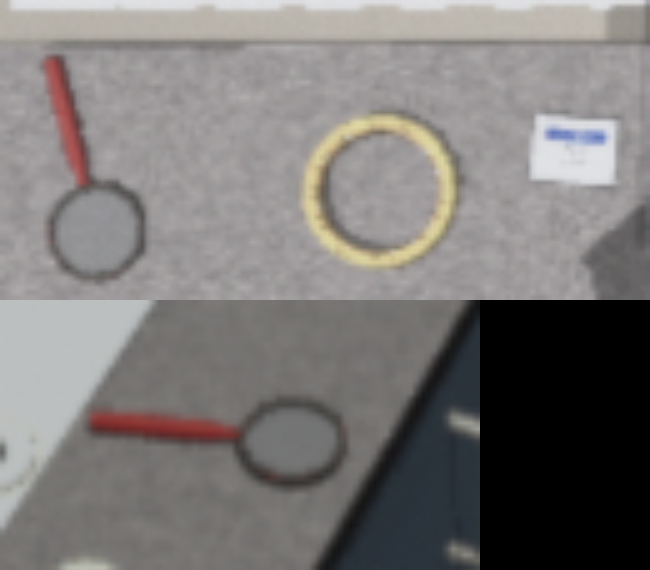

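Top crop: the lens ring is at full-image pixel (199.4,300.5) and the handle runs up-left to (190,267). In the side crop the ring is at (318.7,343.5). The tape roll and the small carton lie between the lens and the case.

```bash
cat >> h.py <<'E'
yaw=np.radians(-5.2); Rc=Rn.from_euler('z',yaw)
N=Rc.apply([-np.sin(np.radians(25)),0,np.cos(np.radians(25))]); U=Rc.apply([-np.cos(np.radians(25)),0,-np.sin(np.radians(25))]); Y=Rc.apply([0,1,0])
RIM=np.array([.5135,-.210,.155]) # mid of back top edge
def fitc(W):
    x=np.linalg.lstsq(np.c_[2*W,np.ones(len(W))],(W**2).sum(1),rcond=None)[0]; return x[:2],np.sqrt(x[2]+x[:2]@x[:2])
E
python3 - <<'E'
from h import *
print("ring tri",tri((199.4,300.5),(318.7,343.5)),"handle end tri",tri((190.2,267.2),(285.4,340.0)), "side ring z6", onz("side",(318.7,343.5),.006))
t=cv2.imread("pics/top0.png");s=cv2.imread("pics/side0.png")
for n,im,(u0,v0,u1,v1) in(("top",t,(393,279,424,310)),("side",s,(368,208,394,236))):
    g=im[v0:v1,u0:u1].min(2).astype(int); th=np.percentile(g,40)+25; m=g>th
    k=cv2.connectedComponentsWithStats(m.astype(np.uint8)); i=1+k[2][1:,4].argmax(); v,u=np.nonzero(k[1]==i)
    q=RIM-N*.022
    P=np.array([onplane(n,(a+u0,b+v0),q,N) for a,b in zip(u,v)])-q
    W=np.c_[P@-U,P@Y]; c,rad=fitc(W); print(n,th,k[2][i],"upslope,y",c,"r",rad, "res",(np.hypot(*(W-c).T)-rad).std()," floor pt",q-U*c[0]+Y*c[1]-N*.009)
    print("\n".join("".join("#" if x else "." for x in row) for row in (k[1]==i)))
q=RIM+N*.020
p=onplane("top",((604.5)/4.7+299.5,(322.5)/4.7+199.5),q,N);print("Rpull",p,(p-q)@-U,(p-q)@Y)
E
```

```text
ring tri (array([ 0.3778,  0.3361, -0.0001]), np.float64(0.005744234689261177)) handle end tri (array([0.4852, 0.3691, 0.0036]), np.float64(0.002314962258688062)) side ring z6 [0.3725 0.3405 0.006 ]
top 137.0 [  0   4  30  27 204] upslope,y [-0.1411 -0.1083] r 0.03974563099509711 res 0.006339202172388226  floor pt [ 0.3894 -0.3074  0.0673]
...............................
...............................
...............................
...............................
...........##..................
.........####.........#........
.......#####..........###......
......####.............###.....
.....###................###....
.....##..................##....
....##....................##...
...###.....................#...
...##......................##..
...##......................##..
..###......................##..
..##.......................##..
..##.......................##..
..##.......................###.
..##.......................##..
...##......................##..
...##.....................###..
...##.....................##...
....##...................###...
....###...............
[... 517 characters left out ...]
....
..........................
..........................
..........................
..........................
..........................
..........................
..........................
..........................
..........................
..........................
..........................
..........................
..........................
..........................
##........................
###.......................
####......................
######....................
#######...................
########..................
##########................
#######.###...............
############..............
Rpull [ 0.4621 -0.3533  0.1593] -0.032779346744667155 -0.14737812793119626
```

```bash
cat >> h.py <<'E'
RT=Rn.from_matrix(np.c_[-U,-Y,-N])  # tool square to slope
PULL=np.array([.4621,-.3545,.1593])
E
python3 - <<'E'
from h import *
t=cv2.imread("pics/top0.png")
g=t[279:307,393:424].min(2); m=g>137; k=cv2.connectedComponentsWithStats(m.astype(np.uint8)); q=RIM-N*.022
i=1+k[2][1:,4].argmax()
v,u=np.nonzero((k[1]>0)&~((np.arange(28)[:,None]>25)&(np.arange(31)<9)))
P=np.array([onplane("top",(a+393,b+279),q,N) for a,b in zip(u,v)])-q; W=np.c_[P@-U,P@Y]; c,rad=fitc(W)
print("cradle",c,rad,(np.hypot(*(W-c).T)-rad).std(),q-U*c[0]+Y*c[1]-N*.009)
print(onplane("side",(310.5/3.6+294.5,314.5/3.6+134.5),q,N)-N*.009)
print("RT",RT.as_matrix())
move(PULL+N*.07,RT); move(PULL-N*.014,RT)
E
```

```text
cradle [-0.1344 -0.1097] 0.03753308399548739 0.0018564146277415044 [ 0.3953 -0.3094  0.0701]
[ 0.3893 -0.304   0.0671]
RT [[ 0.9026 -0.0906  0.4209]
 [-0.0821 -0.9959 -0.0383]
 [ 0.4226 -0.     -0.9063]]
shift mm [ 269.4 -186.6  -27.1] turn [-5.99 24.54 26.74]
shift mm [ 301.  -170.3   49. ] turn [-5.99 24.54 26.74]
```

Request:
step_arm(motion=[40,-30,-20,-1,4,5,85,90,-60,-25,-2,8,9,85,135,-93,-27,-3,12,13,85,180,-125,-27,-4,17,18,85,220,-155,-27,-5,21,23,85,250,-175,-27,-5.6,23.5,25.5,85,269.4,-186.6,-27,-6,24.5,26.7,85,269.4,-186.6,-27,-6,24.5,26.7,85,269.4,-186.6,-27,-6,24.5,26.7,85,269.4,-186.6,-27,-6,24.5,26.7,85], squeeze=25)

```text
clock: 1.1
tcp_pos: [0.4324, -0.3526, 0.2229]
ee_rot: [179.9, -25.0, -5.1]
contact_force: [-0.9, -0.1, 0.2]
opening: 0.0851
```

Run:
```python
from h import *
f=grab_frame("top")[:,:,::-1]; g=grab_frame("side")[:,:,::-1]
H=np.hstack([cv2.resize(f[195:325,320:470],None,fx=2.7,fy=4.3*2.7/4.3),cv2.resize(g[120:290,290:410],None,fx=3.2,fy=3.2)[:351]])if 0 else None
a=cv2.resize(f[200:320,330:460],None,fx=3,fy=3); b=cv2.resize(g[130:250,300:430],None,fx=3,fy=3)
cv2.imwrite("pics/a1.png",np.hstack([a,b])); print(r.observe()["tcp_pos"],r.observe()["contact_force"]); move(PULL-N*.014,RT)
print(proj("top",PULL),proj("side",PULL))
```

```text
[ 0.4323 -0.3529  0.2229] [-0.9056  0.3018  0.0586]
shift mm [ 0.2 -1.2 84.2] turn [0.06 0.04 0.01]
[428.5362 268.1281] [368.1958 194.2668]
```

View pics/a1.png

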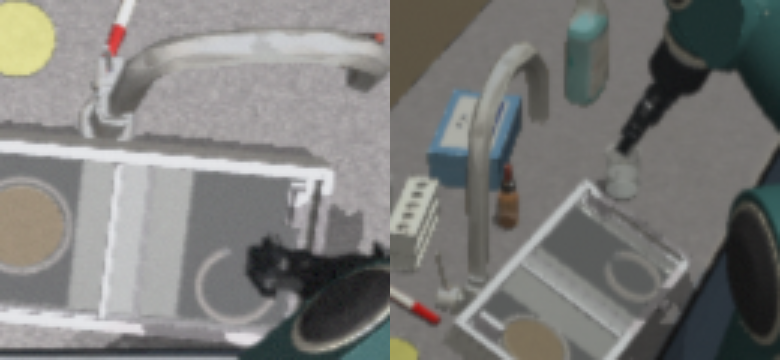

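The top view shows the gripper tip near (418,288) and the right pull near (430,264). In the side view the tip is near (378,180). I'll check this against the projected TCP before descending.

Run:
```python
from h import *
p=r.observe()["tcp_pos"]; R=euler(r.observe()["ee_rot"])
print([ (proj(n,p).round(1),[proj(n,p+R.apply(v)).round(1) for v in([0,.045,-.013],[0,-.045,-.013])]) for n in("top","side")])
for k in(0,.01,.02): 
  for e in(-.018,.018): print(proj("top",PULL+U*e-N*k),proj("side",PULL+U*e-N*k))
g=cv2.imread("pics/a1.png")
cv2.imwrite("pics/a2.png",np.hstack([cv2.resize(g[150:250,250:350],None,fx=4,fy=4,interpolation=2),cv2.resize(g[160:260,560:660],None,fx=4,fy=4,interpolation=2)]))
```

```text
[(array([433.6, 276.3]), [array([451.3, 279.3]), array([417.8, 276.4])]), (array([375.5, 182.8]), [array([381.6, 175.4]), array([372. , 186.1])])]
[429.4127 262.1372] [364.6637 191.6851]
[427.6657 274.0781] [371.7331 196.8524]
[428.7702 261.0933] [363.6788 193.2706]
[427.0395 272.9597] [370.7254 198.4247]
[428.1365 260.0637] [362.6998 194.8465]
[426.4218 271.8565] [369.7238 199.9875]
```

View pics/a2.png

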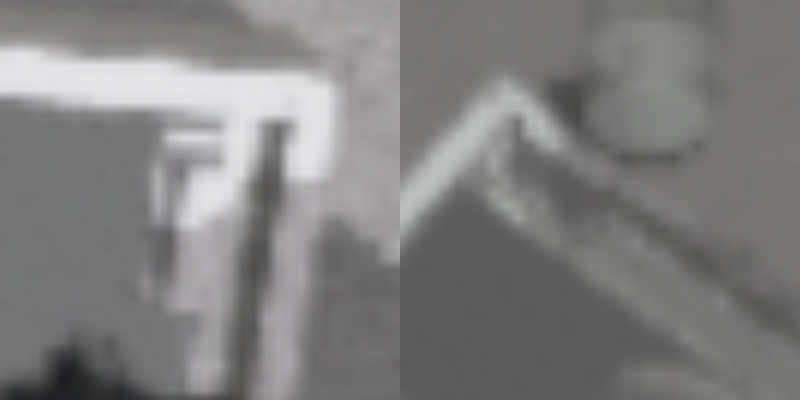

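The fin shows at top (427–432, 261–275) and side (363–370, 191–201), which matches the prediction. Descending and gripping.

Request:
step_arm(motion=[0,0,25,0,0,0,85,0,0,50,0,0,0,60,0,0,66,0,0,0,50,0,0,74,0,0,0,45,0,0,80,0,0,0,45,0,0,84,0,0,0,45,0,0,84,0,0,0,45,0,0,84,0,0,0,45], squeeze=25)

```text
clock: 2.0
tcp_pos: [0.468, -0.3555, 0.1477]
ee_rot: [179.9, -25.0, -5.1]
contact_force: [0.5, 0.1, 0.3]
opening: 0.0452
```

Request:
step_arm(motion=[0,0,0,0,0,0,20,0,0,0,0,0,0,0,0,0,0,0,0,0,0,0,0,0,0,0,0,0,0,0,0,0,0,0,0,0,0,0,0,0,0,0])

```text
clock: 2.6
tcp_pos: [0.468, -0.3553, 0.147]
ee_rot: [179.9, -25.0, -5.1]
contact_force: [-0.4, 0.5, -0.5]
opening: 0.0001
```

The fingers closed to zero, so the grip missed the fin. I'll look.

Run:
```python
from h import *
f=grab_frame("top")[:,:,::-1]; g=grab_frame("side")[:,:,::-1]
cv2.imwrite("pics/ft.png",f);cv2.imwrite("pics/fs.png",g)
a=cv2.resize(f[235:300,400:460],None,fx=6.5,fy=6.5,interpolation=2); b=cv2.resize(g[165:230,340:400],None,fx=6.5,fy=6.5,interpolation=2)
cv2.imwrite("pics/a3.png",np.hstack([a,b])); p=r.observe()["tcp_pos"];print(p,proj("top",p),proj("side",p))
```

```text
[ 0.468  -0.3553  0.147 ] [427.768  266.5957] [366.8227 196.3714]
```

View pics/a3.png

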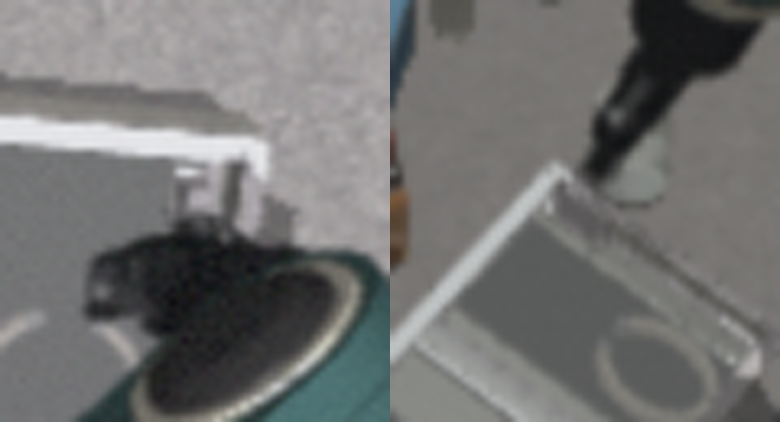

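Run:
```python
from h import *
k=lambda x,y,a,b:((x+.5)/6.5+a-.5,(y+.5)/6.5+b-.5)
print("BR",tri(k(264,142,400,235),k(558-390,163,340,165)))
print("FR side/onplane rim", onplane("side",k(745-390,372,340,165),RIM,N))
p=r.observe()["tcp_pos"];R=euler(r.observe()["ee_rot"])
for dx in(-.011,.011):
  for dy in(-.014,.014): q=p+R.apply([dx,dy,0]);print(dx,dy,proj("top",q),proj("side",q))
for z in(.14,.147,.155): print(z,proj("side",[.4965,-.392,z]),proj("top",[.4965,-.392,z]))
```

```text
BR (array([ 0.4928, -0.3924,  0.1518]), np.float64(0.00826484051165111))
FR side/onplane rim [ 0.3347 -0.3233  0.0768]
-0.011 -0.014 [422.3916 269.7907] [367.4856 199.6354]
-0.011 0.014 [432.1041 270.6224] [370.4539 196.2649]
0.011 -0.014 [423.4163 262.5545] [363.1661 196.4787]
0.011 0.014 [433.1697 263.3856] [366.1655 193.1359]
0.14 [363.5089 191.7916] [439.478  257.1051]
0.147 [363.5527 190.3846] [440.0734 256.7645]
0.155 [363.603  188.7705] [440.7609 256.3711]
```

Tip height relative to the fin is uncertain (rim triangulates to about 0.151 m). I'll probe down gently with the fingers shut.

Request:
step_arm(motion=[0,0,1,0,0,0,0,0,0,2,0,0,0,0,0,0,3,0,0,0,0,0,0,4,0,0,0,0,0,0,4,0,0,0,0])

```text
clock: 3.2
tcp_pos: [0.4697, -0.3554, 0.1431]
ee_rot: [179.9, -25.0, -5.1]
contact_force: [-0.5, -0.7, 0.4]
opening: -0.0004
```

Run:
```python
from h import *
a=cv2.imread("pics/top0.png").astype(int); b=grab_frame("top")[:,:,::-1].astype(int); cv2.imwrite("pics/ft.png",b)
p=r.observe()["tcp_pos"]; print(proj("top",p),proj("side",p))
d=abs(a-b).max(2)
for v in range(254,284): print(v,"".join("%4d"%min(999,b[v,u].max()) + ("*" if d[v,u]>25 else " ") for u in range(418,444)))
```

```text
[427.4958 266.1716] [366.4209 197.0248]
254  188  169  151  146  151  150  150  156  161  153  148  140  137  130  129  125  129  130  131  133  137  139  153  160  156  161 
255  229  226  226  226  227  226  224  225  224  215  201  179  167  152  149  151  151  149  151  157  154  152  163  159  147  165 
256  230  230  230  231  232  231  230  231  231  230  229  228  227  226  225  227  226  224  220  223  218  198  183  159  154  168 
257  226  228  229  228  230  229  231  230  230  229  230  231  231  232  230  230  231  230  229  226  229  229  224  187  157  159 
258  192  203  204  218  220  221  222  221  221  224  223  226  227  228  228  226  225  224  223  209  224  229  228  187  157  151 
259  129  131  133  138  136  136  131  132  152  162  171  193  202  205  211  201  190* 175* 168* 165* 214  228  227  183  157  163 
260  118  116  118  118  119  116  115  118  123  154  153  151  146  146  177* 181* 152* 109*  93  117* 170* 220  226  187  162  161 
261  119  115  119  118  120  115  116  116  129  197  216  214  178* 162* 169* 173* 146* 100*  89  126* 166* 213  
[... 2407 characters left out ...]
5*  42*  36*  36*  32*  33*  32*  36*  41*
280   62*  58*  57*  53*  45*  38*  29*  26*  35*  28*  25*  34*  18*  30*  32*  31*  31*  39*  36*  37*  39*  37*  38*  38*  36*  44*
281   56*  56*  57*  57*  57*  46*  38*  27*  28*  16*  20*  28*  33*  35*  34*  32*  38*  33*  35*  38*  36*  42*  39*  36*  39*  44*
282   60*  67*  72*  66*  59*  48*  39*  28*  29*  27*  27*  28*  34*  38*  36*  32*  37*  32*  35*  37*  38*  35*  38*  39*  47*  48*
283   96   96  104   81*  53*  47*  33*  25*  18*  29*  34*  34*  38*  31*  36*  38*  36*  38*  34*  36*  37*  31*  41*  49*  48*  53*[ WARN:0@2.456] global loadsave.cpp:1063 imwrite_ Unsupported depth image for selected encoder is fallbacked to CV_8U.
```

Request:
step_arm(motion=[0,0,1,0,0,0,0,0,0,2,0,0,0,0,0,0,3,0,0,0,0,0,0,4,0,0,0,0,0,0,4,0,0,0,0])

```text
clock: 3.75
tcp_pos: [0.4714, -0.3556, 0.1395]
ee_rot: [179.9, -25.0, -5.1]
contact_force: [-0.9, -0.0, -0.2]
opening: 0.0002
```

Request:
step_arm(motion=[0,0,1,0,0,0,0,0,0,2,0,0,0,0,0,0,3,0,0,0,0,0,0,4,0,0,0,0,0,0,4,0,0,0,0])

```text
clock: 4.25
tcp_pos: [0.4731, -0.3557, 0.1359]
ee_rot: [179.9, -25.0, -5.1]
contact_force: [-0.3, -0.1, -0.2]
opening: 0.0
```

Run:
```python
from h import *
a=cv2.imread("pics/top0.png"); b=grab_frame("top")[:,:,::-1]; s=grab_frame("side")[:,:,::-1]
k=lambda im,x0,x1,y0,y1:cv2.resize(im[y0:y1,x0:x1],(390,390),interpolation=cv2.INTER_CUBIC)
s0=cv2.imread("pics/side0.png")
cv2.imwrite("pics/b1.png",np.vstack([np.hstack([k(a,418,448,250,280),k(b,418,448,250,280)]),np.hstack([k(s0,350,390,175,215),k(s,350,390,175,215)])])[:, :])
im=cv2.imread("pics/b1.png"); cv2.imwrite("pics/b1.png",cv2.resize(im,(600,600)))
p=r.observe()["tcp_pos"]; print(proj("top",p),proj("side",p),r.observe()["contact_force"])
```

```text
[427.0274 265.3346] [365.6461 198.2491] [ 0.2551 -1.2846 -0.858 ]
```

View pics/b1.png

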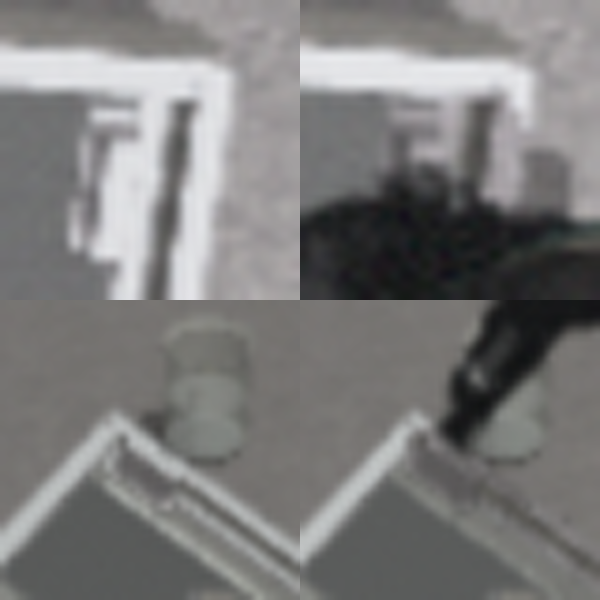

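The top crops show the closed fingers covering the lower half of the fin, with its upper end at about (430,261). In the side crop the visible finger tip ends at about (370.7,194.3), short of the projected TCP.

Run:
```python
from h import *
p=r.observe()["tcp_pos"];R=euler(r.observe()["ee_rot"])
X,g=tri((429.7,266.5),(370.7,194.3)); print("tip",X,g,"in tool",R.inv().apply(X-p)*1000)
B,g=tri((440.6,256.6),(365.3,190.5)); print("BR",B,g,"in tool",R.inv().apply(B-p)*1000)
F,g=tri((429.8,261),(364.6,194.5)); print("fin top up end",F,g,"in tool",R.inv().apply(F-p)*1000)
# side ascii diff
a=cv2.imread("pics/side0.png").astype(int); b=grab_frame("side")[:,:,::-1].astype(int)
for v in range(186,208): print(v,"".join("%4d"%b[v,u].max()+("*" if abs(a[v,u]-b[v,u]).max()>20 else " ") for u in range(358,382)))
print()
for v in range(186,208): print(v,"".join("%4d "%a[v,u].max() for u in range(358,382)))
```

```text
tip [ 0.4606 -0.3606  0.1565] 0.013594465462135602 in tool [ -2.2079   5.9721 -23.5697]
BR [ 0.4937 -0.3949  0.1458] 0.007274951484294635 in tool [25.8958 37.1128  1.3764]
fin top up end [ 0.4823 -0.362   0.1486] 0.0036084161914926227 in tool [14.1801  5.3607 -7.2327]
186  121  120  121  120  121  121  122  121  121  120  117   97*  49*  29*  44*  65*  70*  44*  35*  32*  55*  95* 124  125 
187  120  120  119  119  121  122  121  121  121  118  117   95*  47*  25*  30*  35*  36*  31*  30*  56*  96* 127  132  128 
188  117  118  117  117  117  120  121  122  119  120  120   98   56*  28*  22*  21*  23*  29*  55*  97* 128  135  132  127 
189  119  118  117  116  117  119  128  134  123  118  115   97   60*  30*  25*  20*  25*  47*  98* 130  137  136  130  121 
190  120  117  118  118  120  130  149  168  145  124  108   76   40*  26*  24*  27*  36*  76* 128  139  139  136  127  115 
191  118  117  117  119  130  155  161  174  172  137   88*  49*  29*  26*  28*  47*  63* 101* 128  134  136  136  137  127 
192  118  119  119  124  157  184  174  141* 134* 126*  83*  44*  27*  26*  42*  
[... 3968 characters left out ...]
  146  156  151  128  139  154  123  150  151  139  105  105  142  169  179 
203   94   91   90   91   90   90   90   91   92  102  126  159  139  125  122  121  124  134  162  135  116  103  121  164 
204   92   91   90   90   90   91   91   90   90   90   96  116  139  151  140  131  124  123  132  153  155  124  102  106 
205   90   90   91   90   90   90   90   91   91   90   91   93  104  145  157  151  136  125  117  126  145  153  138  112 
206   90   90   90   90   90   90   90   90   90   91   90   90   91  101  125  162  157  140  125  123  123  134  163  149 
207   91   91   90   90   91   90   90   90   90   91   90   89   90   91   96  118  148  156  140  131  124  123  132  155
```

The top view puts the fin directly under the closed fingers, so the tips are still above it. I'll keep probing slowly.

Request:
step_arm(motion=[0,0,1,0,0,0,0,0,0,2,0,0,0,0,0,0,3,0,0,0,0,0,0,4,0,0,0,0,0,0,5,0,0,0,0,0,0,5,0,0,0,0])

```text
clock: 5.0
tcp_pos: [0.4752, -0.3559, 0.1314]
ee_rot: [179.9, -25.0, -5.1]
contact_force: [-0.3, -0.8, 1.0]
opening: -0.0002
```

Request:
step_arm(motion=[0,0,1,0,0,0,0,0,0,2,0,0,0,0,0,0,3,0,0,0,0,0,0,4,0,0,0,0,0,0,4,0,0,0,0])

```text
clock: 5.5
tcp_pos: [0.4768, -0.3561, 0.1277]
ee_rot: [179.9, -25.0, -5.1]
contact_force: [-0.5, 0.0, -0.4]
opening: 0.0001
```

Run:
```python
from h import *
b=grab_frame("side")[:,:,::-1].astype(int)
for v in range(188,200): print(v,"".join("%4d"%b[v,u].max() for u in range(360,380)))
b=grab_frame("top")[:,:,::-1].astype(int)
for v in range(260,274): print(v,"".join("%4d"%b[v,u].max() for u in range(422,442)))
```

```text
188  117 117 118 120 120 121 118 118  98  49  29  35  48  51  35  29  42  67  97 128
189  118 117 116 119 128 135 122 116  98  55  29  26  28  27  26  34  75 113 131 134
190  118 117 120 129 147 168 145 124 105  64  34  25  23  21  28  57 109 134 139 136
191  117 118 130 153 149 172 172 134  87  47  28  24  24  29  50  87 124 133 136 136
192  119 124 158 181 141 133 132 111  69  34  25  26  33  54  85 114 129 132 134 135
193  126 144 184 187 138 111  91  84  50  29  25  31  54  84 111 123 130 132 134 134
194  149 183 193 184 130 106  88  79  51  34  28  45  69  96 116 121 129 131 134 134
195  183 193 188 166 130 110  95  87  74  55  43  64  82  92 106 113 121 122 125 123
196  193 188 169 137 127 105  94  91  90  82  68  86 100 111  98  83  91  94  93  90
197  190 166 138 125 123 106  94  92  92  91  91 104 104 110 114  99 104 110 110 110
198  174 124 124 124 111 113 102  97  93  91  90  92 101 103 102 107 109 115 117 119
199  127 102 104 116 123 118 113 108 100  94  90  90  92  91  93 110 107 109 113 117
260  116 117 119 117 120 134 129 129 135 139 171 176 151 111  93 112 162 215 224
[... 409 characters left out ...]
 156 171 168 131 113
266  116 114 116 101 104  76  73  83  67  83 109 126  98  82  99 154 168 172 134 111
267  115 108 112  78  50  43  60  75  67  67  80  94  75  80 118 153 168 171 136 112
268   81  76  82  63  39  26  37  51  64  59  64  73  68  63 112 152 162 158 127 111
269   42  40  47  38  28  22  32  28  37  42  48  52  42  41  71 117 145 146 121 104
270   37  35  38  31  34  29  24  29  33  34  35  39  35  27  38  52  73  85  72  64
271   36  34  39  35  28  33  24  30  30  36  35  25  34  35  30  35  33  41  39  36
272   34  40  33  31  32  38  32  27  29  28  31  32  27  27  32  30  31  32  37  42
273   34  38  36  33  26  32  31  24  28  35  28  34  28  31  16  33  39  40  55  52
```

The tip visibly moves with the arm and isn't occluded. I'll continue the probe.

Request:
step_arm(motion=[0,0,1,0,0,0,0,0,0,2,0,0,0,0,0,0,3,0,0,0,0,0,0,4,0,0,0,0,0,0,4,0,0,0,0])

```text
clock: 6.1
tcp_pos: [0.4781, -0.3569, 0.1255]
ee_rot: [179.8, -25.0, -5.1]
contact_force: [-15.7, 1.7, 13.8]
opening: -0.0002
```

Contact, about 20 N. The visible tip doesn't match the projected TCP. I'll back off 60 mm with the fingers shut and check the tip against the calibration in free space.

Request:
step_arm(motion=[0,0,-15,0,0,0,0,0,0,-40,0,0,0,0,0,0,-64,0,0,0,0,0,0,-64,0,0,0,0,0,0,-64,0,0,0,0])

```text
clock: 6.6
tcp_pos: [0.4516, -0.3539, 0.1829]
ee_rot: [179.9, -25.0, -5.1]
contact_force: [-1.0, -0.0, 0.3]
opening: -0.0002
```

Run:
```python
from h import *
b=grab_frame("top")[:,:,::-1].copy(); s=grab_frame("side")[:,:,::-1].copy()
o=r.observe(); p=o["tcp_pos"]; R=euler(o["ee_rot"]); print(p,o["ee_rot"])
out=[]
for n,im,(u,v) in(("top",b,(405,245)),("side",s,(340,160))):
    c=cv2.resize(im[v:v+60,u:u+60],None,fx=6.6,fy=6.6,interpolation=2)
    for q,col in((p,(0,0,255)),(p+R.apply([.011,0,0]),(0,255,0)),(p-R.apply([0,0,.05]),(255,0,0)),(PULL,(0,255,255))):
        x=(proj(n,q)-[u,v]+.5)*6.6; cv2.circle(c,tuple(x.astype(int)),3,col,-1)
    out.append(c)
cv2.imwrite("pics/c1.png",np.hstack(out))
```

```text
[ 0.4515 -0.3536  0.1815] [179.9561 -24.9504  -5.1405]
```

View pics/c1.png

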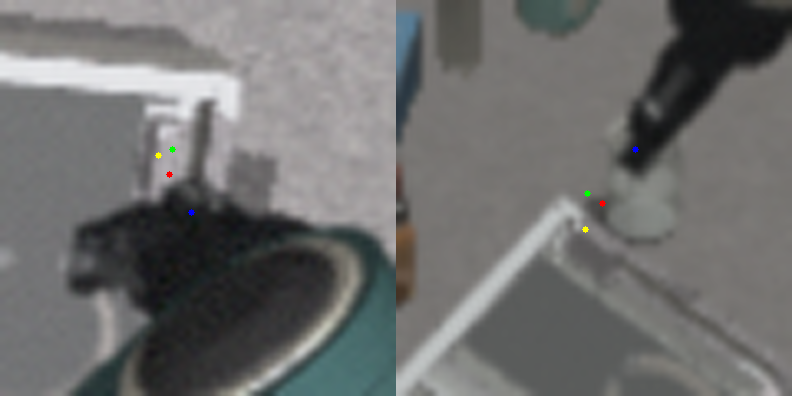

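The visible tip ends about 33 mm short of the reported TCP: the red dot is the TCP, the blue one 50 mm behind it, and the tip lies in between. It's aligned laterally. The contact was therefore the fin top, at about 62 mm below the present pose, so I'll grip 14 mm deeper than that.

Request:
step_arm(motion=[0,0,0,0,0,0,42,0,0,20,0,0,0,42,0,0,40,0,0,0,42,0,0,55,0,0,0,42,0,0,62,0,0,0,42,0,0,68,0,0,0,42,0,0,73,0,0,0,42,0,0,76,0,0,0,42,0,0,76,0,0,0,42])

```text
clock: 7.6
tcp_pos: [0.4836, -0.3568, 0.1134]
ee_rot: [179.9, -25.0, -5.1]
contact_force: [0.4, -0.1, 0.4]
opening: 0.0419
```

Request:
step_arm(motion=[0,0,0,0,0,0,20,0,0,0,0,0,0,0,0,0,0,0,0,0,0,0,0,0,0,0,0,0,0,0,0,0,0,0,0,0,0,0,0,0,0,0], squeeze=25)

```text
clock: 8.2
tcp_pos: [0.4836, -0.357, 0.1139]
ee_rot: [179.9, -25.0, -5.1]
contact_force: [-4.1, -0.4, 5.7]
opening: 0.0091
```

Gripped the fin (opening 9 mm). Sliding the door towards case +y.

Request:
step_arm(motion=[0,-5,0,0,0,0,0,0,-12,0,0,0,0,0,0,-22,0,0,0,0,0,0,-32,0,0,0,0,0,0,-42,0,0,0,0,0,0,-52,0,0,0,0,0,0,-62,0,0,0,0,0,0,-72,0,0,0,0,0,0,-82,0,0,0,0,0,0,-92,0,0,0,0,0,0,-100,0,0,0,0,0,0,-106,0,0,0,0,0,0,-110,0,0,0,0,0,0,-113,0,0,0,0,0,0,-113,0,0,0,0])

```text
validation failed for argument at $.mo...
```

Request:
step_arm(motion=[0,-5,0,0,0,0,0,0,-12,0,0,0,0,0,0,-22,0,0,0,0,0,0,-32,0,0,0,0,0,0,-42,0,0,0,0,0,0,-50,0,0,0,0,0])

```text
clock: 8.8
tcp_pos: [0.4883, -0.3067, 0.114]
ee_rot: [179.9, -25.0, -5.1]
contact_force: [-2.0, -1.4, 4.5]
opening: 0.0089
```

The first call was rejected with a truncated validation message and nothing moved. The shorter call worked and the door is following. Continuing.

Request:
step_arm(motion=[0,-8,0,0,0,0,0,0,-18,0,0,0,0,0,0,-28,0,0,0,0,0,0,-38,0,0,0,0,0,0,-48,0,0,0,0,0,0,-56,0,0,0,0,0,0,-61,0,0,0,0,0,0,-64,0,0,0,0,0,0,-64,0,0,0,0,0])

```text
clock: 9.7
tcp_pos: [0.4943, -0.2428, 0.114]
ee_rot: [179.9, -25.1, -5.1]
contact_force: [1.5, 1.9, 4.7]
opening: 0.0092
```

Request:
step_arm(motion=[0,-1,0,0,0,0,0,0,-2,0,0,0,0,0,0,-3,0,0,0,0,0,0,-4,0,0,0,0,0,0,-5,0,0,0,0,0,0,-5,0,0,0,0,0])

```text
clock: 10.3
tcp_pos: [0.4944, -0.2415, 0.1142]
ee_rot: [179.5, -25.1, -5.1]
contact_force: [2.1, -32.1, -2.4]
opening: 0.0089
```

The door is at its stop (32 N), so it had started about 12 mm open. Backing off slightly, releasing and retreating.

Request:
step_arm(motion=[0,4,0,0,0,0,0,0,4,0,0,0,0,0,0,4,0,0,0,0,20,0,4,0,0,0,0,40,0,4,0,0,0,0,40,0,4,0,0,0,0,40])

```text
clock: 10.9
tcp_pos: [0.4938, -0.242, 0.113]
ee_rot: [179.9, -25.0, -5.1]
contact_force: [-0.3, -0.2, 0.1]
opening: 0.0401
```

```bash
cat >> h.py <<'E'
STOP=np.array([.4943,-.2425,.114]) # reported tcp gripping fin at 128 mm
E
python3 - <<'E'
from h import *
o=r.observe(); p=o["tcp_pos"]; print(p,o["contact_force"],o["opening"])
d=np.array([-.957,-.29]); d/=np.linalg.norm(d)
ring=np.array([.378,.338]); g=ring-d*.063; print("grasp pt",g)
x=np.array([-d[0],-d[1],0]); z=np.array([0,0,-1.]); R=Rn.from_matrix(np.c_[x,np.cross(z,x),z]); print(R.as_euler('xyz',degrees=True))
up=p+N*.12; move(up,RT)
T=np.array([*g,.10]); move(T,R,up,euler(o["ee_rot"])); print((Rn.identity()).magnitude())
E
```

```text
[ 0.4938 -0.242   0.113 ] [-0.3245 -0.2336  0.1142] 0.040050798107993626
grasp pt [0.4383 0.3563]
[180.       0.      16.8584]
shift mm [  -0.1    0.1 -120. ] turn [0.04 0.03 0.07]
shift mm [-104.  -590.9   85.2] turn [  4.86 -24.64 -21.64]
0.0
```

Request:
step_arm(motion=[0,0,-15,0,0,0,40,0,0,-40,0,0,0,40,0,0,-75,0,0,0,40,0,0,-105,0,0,0,40,0,0,-120,0,0,0,40,0,0,-120,0,0,0,40])

```text
clock: 11.5
tcp_pos: [0.4436, -0.2379, 0.2239]
ee_rot: [179.8, -25.1, -5.1]
contact_force: [0.7, -0.3, -1.2]
opening: 0.0398
```

Request:
step_arm(motion=[-10,-40,5,0.5,-2,-2,30,-20,-90,10,1,-4,-3.5,30,-28,-135,17,1.3,-6,-5.3,30,-36,-180,24,1.6,-8,-7,30,-45,-225,31,2,-10,-9,30,-54,-270,38,2.4,-12,-10.5,30,-62,-315,45,2.8,-14,-12.3,30,-70,-360,52,3.2,-16,-14,30,-78,-405,59,3.6,-18,-16,30,-86,-450,66,4,-20,-17.5,30,-93,-495,72,4.3,-22,-19.3,30,-99,-540,79,4.6,-23.5,-20.6,30,-104,-580,84,4.8,-24.5,-21.5,30,-104,-591,85.2,4.86,-24.64,-21.64,30,-104,-591,85.2,4.86,-24.64,-21.64,30,-104,-591,85.2,4.86,-24.64,-21.64,30])

```text
clock: 13.1
tcp_pos: [0.4382, 0.3555, 0.0988]
ee_rot: [179.9, 0.1, 16.9]
contact_force: [-0.5, 0.1, 0.2]
opening: 0.0301
```

Run:
```python
from h import *
b=grab_frame("top")[:,:,::-1].copy(); s=grab_frame("side")[:,:,::-1].copy()
cv2.imwrite("pics/dt.png",b);cv2.imwrite("pics/ds.png",s)
o=r.observe(); p=o["tcp_pos"]; R=euler(o["ee_rot"]); print(p,o["ee_rot"])
out=[]
for n,im,(u,v) in(("top",b,(165,240)),("side",s,(270,290))):
    c=cv2.resize(im[v:v+80,u:u+80],None,fx=5,fy=5,interpolation=2)
    for q,col in((p,(0,255,0)),(p-R.apply([0,0,.033]),(255,0,0)),(np.array([p[0],p[1],.01]),(0,255,255))):
        x=(proj(n,q)-[u,v]+.5)*5; cv2.circle(c,tuple(x.astype(int)),2,col,-1)
    out.append(c)
k=cv2.resize(b[235:320,300:450],(750,425)); 
cv2.imwrite("pics/d1.png",np.hstack(out))
```

```text
[0.4386 0.3552 0.0999] [179.9657  -0.0267  16.7902]
```

View pics/d1.png

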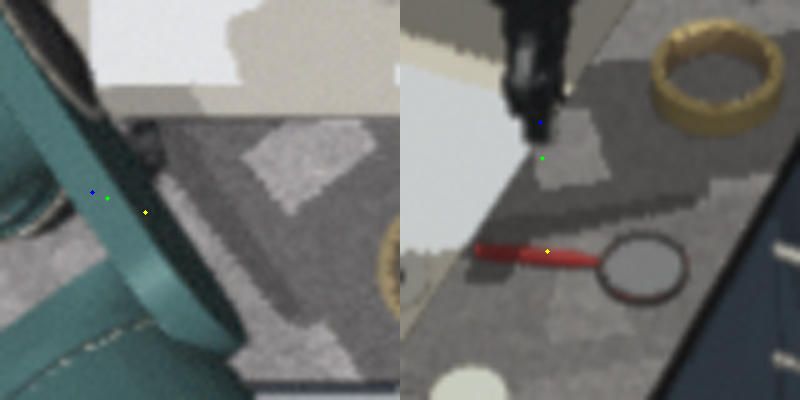

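The side view shows the yellow dot (TCP x,y dropped to the table) on the red handle at about (547,251), roughly lens x −25 mm. The tip is at (537,143), near the TCP here. I'll descend to a few mm above the table.

Request:
step_arm(motion=[0,0,20,0,0,0,34,0,0,45,0,0,0,34,0,0,65,0,0,0,34,0,0,78,0,0,0,34,0,0,85,0,0,0,34,0,0,90,0,0,0,34,0,0,94,0,0,0,34,0,0,94,0,0,0,34])

```text
clock: 14.0
tcp_pos: [0.4387, 0.3562, 0.0061]
ee_rot: [180.0, -0.0, 16.8]
contact_force: [-0.3, 0.2, 0.2]
opening: 0.0339
```

Request:
step_arm(motion=[0,0,0,0,0,0,20,0,0,0,0,0,0,5,0,0,0,0,0,0,5,0,0,0,0,0,0,5,0,0,0,0,0,0,5], squeeze=25)

```text
clock: 14.5
tcp_pos: [0.4386, 0.3562, 0.0061]
ee_rot: [180.0, -0.0, 16.8]
contact_force: [-0.6, 0.3, 0.2]
opening: 0.005
```

Nothing was gripped, so the tip is still above the 12 mm handle. I'll open and probe down.

Request:
step_arm(motion=[0,0,0,0,0,0,34,0,0,0,0,0,0,34,0,0,2,0,0,0,34,0,0,4,0,0,0,34,0,0,6,0,0,0,34,0,0,8,0,0,0,34,0,0,10,0,0,0,34,0,0,12,0,0,0,34,0,0,12,0,0,0,34])

```text
clock: 15.4
tcp_pos: [0.4385, 0.356, -0.0063]
ee_rot: [180.0, 0.0, 16.8]
contact_force: [0.1, -0.4, -0.2]
opening: 0.0334
```

Request:
step_arm(motion=[0,0,2,0,0,0,34,0,0,4,0,0,0,34,0,0,6,0,0,0,34,0,0,8,0,0,0,34,0,0,8,0,0,0,34])

```text
clock: 15.9
tcp_pos: [0.4385, 0.356, -0.0143]
ee_rot: [180.0, 0.0, 16.8]
contact_force: [0.8, 0.3, -0.3]
opening: 0.0341
```

Request:
step_arm(motion=[0,0,1.5,0,0,0,34,0,0,3,0,0,0,34,0,0,4.5,0,0,0,34,0,0,6,0,0,0,34,0,0,6,0,0,0,34])

```text
clock: 16.4
tcp_pos: [0.4385, 0.3561, -0.0202]
ee_rot: [180.0, -0.0, 16.8]
contact_force: [0.4, 0.2, -0.1]
opening: 0.0337
```

Request:
step_arm(motion=[0,0,1,0,0,0,34,0,0,2,0,0,0,34,0,0,3,0,0,0,34,0,0,4,0,0,0,34,0,0,4,0,0,0,34])

```text
clock: 16.9
tcp_pos: [0.4385, 0.3561, -0.0242]
ee_rot: [180.0, -0.0, 16.8]
contact_force: [-0.4, 0.2, 0.5]
opening: 0.0339
```

Request:
step_arm(motion=[0,0,1,0,0,0,34,0,0,2,0,0,0,34,0,0,3,0,0,0,34,0,0,4,0,0,0,34,0,0,4,0,0,0,34])

```text
clock: 17.4
tcp_pos: [0.4386, 0.3561, -0.0281]
ee_rot: [180.0, -0.0, 16.8]
contact_force: [-0.1, 0.2, -0.1]
opening: 0.0339
```

Request:
step_arm(motion=[0,0,1,0,0,0,34,0,0,2,0,0,0,34,0,0,3,0,0,0,34,0,0,3,0,0,0,34])

```text
clock: 17.8
tcp_pos: [0.4386, 0.3561, -0.0311]
ee_rot: [180.0, -0.0, 16.8]
contact_force: [0.9, 0.3, 0.4]
opening: 0.0338
```

Request:
step_arm(motion=[0,0,0,0,0,0,20,0,0,0,0,0,0,5,0,0,0,0,0,0,0,0,0,0,0,0,0,0,0,0,0,0,0,0,0], squeeze=25)

```text
clock: 18.3
tcp_pos: [0.4387, 0.3562, -0.0309]
ee_rot: [180.0, -0.0, 16.8]
contact_force: [0.1, -1.1, 0.7]
opening: 0.01
```

Request:
step_arm(motion=[0,0,0,0,0,0,0,0,0,0,0,0,0,0,0,0,0,0,0,0,0], squeeze=40)

```text
clock: 18.6
tcp_pos: [0.4387, 0.3562, -0.0309]
ee_rot: [180.0, -0.0, 16.8]
contact_force: [-0.9, -0.8, 1.2]
opening: 0.0095
```

Request:
step_arm(motion=[0,0,-4,0,0,0,0,0,0,-12,0,0,0,0,0,0,-30,0,0,0,0,0,0,-55,0,0,0,0,0,0,-80,0,0,0,0,0,0,-105,0,0,0,0,0,0,-130,0,0,0,0,0,0,-150,0,0,0,0,0,0,-150,0,0,0,0,0,0,-150,0,0,0,0])

```text
clock: 19.6
tcp_pos: [0.4385, 0.3561, 0.1191]
ee_rot: [180.0, -0.0, 16.8]
contact_force: [-0.6, -0.7, -0.7]
opening: 0.0097
```

Run:
```python
from h import *
b=grab_frame("top")[:,:,::-1].astype(np.uint8); s=grab_frame("side")[:,:,::-1].astype(np.uint8)
cv2.imwrite("pics/et.png",b);cv2.imwrite("pics/es.png",s)
o=r.observe(); p=o["tcp_pos"]; R=euler(o["ee_rot"]); print(p,o["ee_rot"],o["opening"],o["contact_force"])
T=p-R.apply([0,0,.033])
for n,im in(("top",b),("side",s)):
    c=im.astype(int); red=(c[:,:,2]>c[:,:,1]+50); q=proj(n,T); 
    v,u=np.nonzero(red); k=np.hypot(u-q[0],v-q[1])<40; u,v=u[k],v[k]; print(n,q,len(u)); 
    if len(u): print(" red",u.min(),u.max(),v.min(),v.max(),"ends",[(u[i],v[i]) for i in (u.argmin(),u.argmax(),v.argmin(),v.argmax())])
    for X in(-.073,.013,.043): print("  pred lens x",X,proj(n,T-R.apply([X+.020,0,0])+[0,0,.010]))
```

```text
[0.4382 0.3558 0.1179] [179.9481   0.0596  16.8399] 0.009476653755988152 [ 0.1271 -0.1869 -1.2906]
top [181.134  277.6095] 0
  pred lens x -0.073 [175.6233 259.715 ]
  pred lens x 0.013 [183.0346 288.2993]
  pred lens x 0.043 [185.6556 298.4084]
side [297.3111 310.2761] 7
 red 303 307 309 311 ends [(np.int64(303), np.int64(310)), (np.int64(307), np.int64(310)), (np.int64(305), np.int64(309)), (np.int64(303), np.int64(311))]
  pred lens x -0.073 [281.0026 306.7885]
  pred lens x 0.013 [307.2997 308.8524]
  pred lens x 0.043 [316.5375 309.5774]
```

Run:
```python
from h import *
s=cv2.imread("pics/es.png").astype(int); d=cv2.imread("pics/ds.png").astype(int)
red=(s[:,:,2]>1.6*s[:,:,1])
for v in range(300,322): print(v,"".join("R" if red[v,u] else ("#" if s[v,u].max()<60 else ("-" if s[v,u].max()<95 else ".")) for u in range(272,335)))
```

```text
300 ..................---..--#####......................-----------
301 ..................-#-----#####...........-------...------------
302 ..................-#--.--#####......------------...------------
303 ...................##--#######-....-------------...------------
304 ...................-##########-...---------------..------------
305 ....................##########....-------#---###---#-----------
306 ....................-#########...-------##---------#-----------
307 ....................-#######--...---------.........------------
308 ...........RRRRRRRR-RR-#####--...-------............-----------
309 ............RRRRRRRRRR-#####--RRRRRR---..............----------
310 ..................-----#####--RRRRRRR-...............---....---
311 .......................-####--RRR..R--................--.......
312 ...........................--.......--................----.....
313 ....................................--...............----------
314 ....................................---..............-#--------
315 .....................................--.............-##--------
316 .....................................----.........--##---------
317 ......................................-#------..--###----------
318 ......................................--###########------------
319 ......................................----#######--------------
320 ......................................-------------------------
321 .......................................------------------------
```

The lens is held. In the side view its ring spans u 309–325.5 and v 305.5–318.5, and the handle is level, with the grip about 66 mm from the ring centre. Next I'll re-measure the cradle in both views with the arm out of the way.

Run:
```python
from h import *
t=cv2.imread("pics/et.png"); s=cv2.imread("pics/es.png")
for n,im,(u0,v0,u1,v1) in(("top",t,(390,276,426,310)),("side",s,(364,204,400,242))):
    g=im[v0:v1,u0:u1].min(2).astype(int); print(n)
    for i,row in enumerate(g): print(v0+i,"".join("%4d"%x for x in row))
```

```text
top
276  225 220 170 131 125 121 122 121 120 119 122 121 122 122 120 121 122 119 120 124 123 120 123 118 119 120 121 117 123 119 118 120 122 120 120 119
277  224 218 164 125 124 118 120 122 121 120 122 121 123 121 121 119 116 123 118 118 118 119 121 120 118 118 121 122 119 118 120 118 122 119 120 117
278  222 199 148 124 121 122 120 120 123 119 120 119 121 121 119 123 122 120 119 120 120 119 122 119 123 120 121 124 121 115 119 121 118 121 116 120
279  221 193 144 123 122 119 122 122 121 122 121 120 118 121 119 121 120 124 121 121 125 119 119 120 121 123 119 119 117 122 120 120 121 119 121 119
280  216 158 124 120 121 122 120 116 119 120 119 119 120 121 118 120 121 121 119 119 120 120 120 119 120 119 120 120 118 118 118 121 120 117 121 120
281  206 150 121 120 120 118 120 123 121 121 121 119 120 118 117 119 122 117 119 120 116 121 119 119 121 119 120 121 121 119 119 120 118 119 120 120
282  211 155 121 121 118 118 119 119 122 120 120 121 121 115 116 134 129 122 119 120 119 121 117 117 119 116 118 118 117 117 121 121 118 119 119 120
283  212 157 128 121 118 121 124 120 119 119 118 123 
[... 8936 characters left out ...]
  40  55  62  84  91 100 133 179 193 193 174 104  66  63  63  77 100 105 105 108 107  69  35  25  37  44
238   26  27  26  25  26  30  33  39  56  63  89 108 115 141 143 144 166 195 197 179 112  70  61  62  68  95 103 103 107 112  88  52  28  31  42  45
239   24  28  32  38  40  57  74  91 109 116 146 152 153 155 156 175 193 198 187 131  76  62  62  65  79 100 104 105 114 106  64  32  28  38  43  46
240   38  56  63  87  93 110 129 148 153 153 155 157 157 157 166 193 198 189 156  92  64  60  64  78  99 104 108 109 109  81  42  24  32  43  44  46
241   90 108 116 146 152 153 154 156 157 157 157 157 158 165 184 197 195 157  98  65  62  64  77  98 103 105 117 119  94  56  29  28  37  43  45  46
```

Run:
```python
from h import *
t=cv2.imread("pics/et.png"); g=t[276:310,390:426].min(2).astype(int)-120
m=(g>45); vv,uu=np.mgrid[:34,:36]; m&=~((uu<4)|(uu>33)|((vv>=29)&(uu<10))|(vv>=32)|((vv>=31)&((uu<13)|(uu>23))))
v,u=np.nonzero(m)
for dz in(0,.005,.008):
    q=RIM-[0,0,dz]-N*.022
    P=np.array([onplane("top",(a+390,b+276),q,N) for a,b in zip(u,v)])-q; W=np.c_[P@-U,P@Y]
    c,rad=fitc(W); a=np.degrees(np.arctan2(W[:,1]-c[1],W[:,0]-c[0])); a=np.sort(a[abs(a)<60]); i=np.diff(a).argmax()
    print(dz,c,rad,(np.hypot(*(W-c).T)-rad).std(),"seat",q-U*c[0]+Y*c[1]-N*.009,"notch",a[i],a[i+1])
# contact plane
Pc=np.array([.4774,-.3565,.1262])
for L in(.031,.033,.036,.039): print(L,"rim z at back from contact:", .155+((Pc+N*L-RIM)@N-.020)/N[2])
```

```text
0 [-0.1351 -0.1101] 0.037809821294477595 0.001776682629966459 seat [ 0.3946 -0.3098  0.0698] notch -18.304810715147923 17.702328138873334
0.005 [-0.1347 -0.111 ] 0.03793353012779072 0.001782495705188631 seat [ 0.3949 -0.3107  0.065 ] notch -18.304810715147664 17.702328138873657
0.008 [-0.1344 -0.1115] 0.038007755427779594 0.0017859835503219361 seat [ 0.3951 -0.3112  0.0621] notch -18.304810715147735 17.702328138873515
0.031 rim z at back from contact: 0.14891010214048045
0.033 rim z at back from contact: 0.15111685797840543
0.036 rim z at back from contact: 0.1544269917352929
0.039 rim z at back from contact: 0.15773712549218039
```

```bash
cat >> h.py <<'E'
SEAT=np.array([.3935,-.3105,.064]); GOAL=SEAT-U*.066-N*.0309
E
python3 - <<'E'
from h import *
o=r.observe(); p=o["tcp_pos"]; R=euler(o["ee_rot"]); up=p+[0,0,.1]
print(GOAL); move(GOAL+N*.08,RT,up,R); print(GOAL+N*.08,up)
E
```

```text
[ 0.4661 -0.3171  0.0639]
shift mm [-199.5  639.4   82.3] turn [-4.75 24.74 21.7 ]
[ 0.4324 -0.314   0.1364] [0.4382 0.3558 0.2179]
```

Request:
step_arm(motion=[0,0,-30,0,0,0,0,0,0,-65,0,0,0,0,-5,10,-95,0,0,0,0,-15,45,-100,0,1,1,0,-28,90,-100,-0.5,3,2.5,0,-42,135,-100,-1,5,4,0,-56,180,-100,-1.3,7,6,0,-70,225,-100,-1.7,9,7.5,0,-84,270,-100,-2,10.5,9,0,-98,315,-100,-2.3,12,10.5,0,-112,360,-95,-2.7,14,12,0,-126,405,-90,-3,15.5,13.5,0,-140,450,-80,-3.3,17.5,15.2,0,-154,495,-70,-3.7,19.2,16.8,0,-168,540,-55,-4,21,18.4,0,-182,580,-40,-4.4,22.7,20,0,-192,615,-28,-4.6,24,21,0,-199.5,639.5,-18,-4.75,24.74,21.7,0,-199.5,639.5,-18,-4.75,24.74,21.7,0,-199.5,639.5,-18,-4.75,24.74,21.7,0])

```text
clock: 21.7
tcp_pos: [0.4323, -0.3137, 0.1359]
ee_rot: [-179.8, -25.0, -5.3]
contact_force: [-0.1, -1.2, 0.8]
opening: 0.0094
```

Run:
```python
from h import *
t=grab_frame("top")[:,:,::-1].astype(np.uint8); s=grab_frame("side")[:,:,::-1].astype(np.uint8)
cv2.imwrite("pics/gt.png",t);cv2.imwrite("pics/gs.png",s)
o=r.observe(); p=o["tcp_pos"]; R=euler(o["ee_rot"]); print(p,o["ee_rot"],o["opening"]); move(GOAL,RT)
ring=p+R.apply([-.066,0,-.0309+ -.004]); print("ring pred",ring,proj("top",ring),proj("side",ring))
for n,im,(u0,u1,v0,v1) in(("top",t,(385,435,265,315)),("side",s,(350,412,165,225))):
    c=im.astype(int); print(n,u0)
    for v in range(v0,v1): print(v,"".join("R" if c[v,u,2]>1.5*c[v,u,1] and c[v,u,2]>50 else ("#" if c[v,u].max()<60 else "-" if c[v,u].max()<90 else "+" if c[v,u].max()>150 else ".") for u in range(u0,u1)))
```

```text
[ 0.4331 -0.313   0.1372] [-179.9267  -25.0525   -5.1817] 0.009526917564457477
shift mm [-0.9  1.2 80.5] turn [-0.08 -0.05  0.02]
ring pred [ 0.3588 -0.3063  0.1409] [411.7317 304.8674] [388.0222 209.7933]
top 385
265 +++++++++....................---..............++++
266 +++++++++....................--.RR............++++
267 +++++++++....................--RRRR..........+++++
268 +++++++++...................---RRRR..........++++.
269 +++++++++...................---RRRR..........++++.
270 +++++++++...................--RRRRR.-........++++.
271 ++++++++....................--RRRRR---.......++++.
272 ++++++++....................--RRRRR---.......++++.
273 ++++++++...................---RRRRR----......++++.
274 ++++++++...............-------RRRRR-----.....+++..
275 ++++++++.............---------RRRR.------...++++..
276 ++++++++............---------RRRRR-------...++++..
277 ++++++++...........-----------RRRR------....++++..
278 ++++++++.......--------------RRRRR-------...++++..
279 +++++++.....-----------------RRRRR-------..+++++..
280 +++++++....-------------------RRR---------..+++..+
281 ++
[... 5192 characters left out ...]
-.-##-......--............-###
215 .+++...........--#####-------.....---###------............-###
216 ...++......++...--####----------.....--###-----..........-####
217 ....+++.....++...-####--#######---.....-.----............-###-
218 .....+++......+...-###--#########--........--...........-####-
219 +.....++++.....++.--#-.-##########--...--...............#####-
220 +++.....+++.....+..-#-..############-..---.............-####-#
221 ++++.....+++......+..-..-###########-...---...........-#####--
222 +++++......++......+.....###########--..---...........#######-
223 ++++++......+++..........-###########-..--....-......-####---#
224 ++++++++.....+++......+...-###########-...+++.--.....######-#-
```

The side view shows the lens ring centred at (388,210.2), and the prediction is (388.0,209.8), so the arm and side camera agree. Now I'll compare both cameras' biases using the visible handle and the cradle pixels.

Run:
```python
from h import *
o=r.observe(); p=o["tcp_pos"]; R=euler(o["ee_rot"])
t=cv2.imread("pics/gt.png").astype(int); s=cv2.imread("pics/gs.png").astype(int)
L=lambda x,z=.012:p+R.apply([-(x+.023),0,-.0309-z])
print("handle end",proj("top",L(-.073)),proj("side",L(-.073,.006)))
red=(t[:,:,2]>1.5*t[:,:,1])&(t[:,:,2]>50); v,u=np.nonzero(red[262:285,405:430]); 
for row in(268,272,276): print(row,405+u[v+262==row].mean(), "pred u", [proj("top",L(x)).round(1) for x in(-.06,-.045,-.03)])
s0=cv2.imread("pics/side0.png"); print("side seat wall-top pred",proj("side",SEAT+N*.009),"top",proj("top",SEAT+N*.009))
im=s0[205:240,364:400].min(2)
for i,row in enumerate(im): print(205+i,"".join("%4d"%x for x in row))
```

```text
handle end [417.5616 267.288 ] [364.9138 192.4069]
268 417.5 pred u [array([416.9, 271.7]), array([416.2, 276.8]), array([415.5, 281.8])]
272 417.0 pred u [array([416.9, 271.7]), array([416.2, 276.8]), array([415.5, 281.8])]
276 416.0 pred u [array([416.9, 271.7]), array([416.2, 276.8]), array([415.5, 281.8])]
side seat wall-top pred [380.2904 221.3815] top [408.2976 295.5305]
205   89  89  89  88  89  91 103 142 153 147 132 120 114 125 144 152 136 109  99 132 166 176 155 131 118 116 114 113 114 113  94  47  25  22  25  26
206   89  88  88  89  89  89  90 100 122 158 152 136 121 119 121 133 160 148 117 100 120 162 177 162 137 123 112 111 113 111  90  44  25  25  23  24
207   89  89  89  89  88  88  88  89  95 115 144 153 136 126 120 120 131 154 152 130 105 109 155 169 169 153 122 112 111 109  79  40  22  25  25  26
208   88  89  89  89  89  89  88  88  88  92 104 128 147 147 132 120 120 127 141 160 140 110  98 127 163 176 148 132 117 110  77  37  24  23  25  24
209   89  89  88  89  89  89  89  89  89  88  89  95 117 156 150 134 122 120 120 132 159 146 116  94 108 159 175 168 139 119
[... 3794 characters left out ...]
 138 130 132 130 129 126 117 112 134 176 186 176 133  78  58  59  61  71  76  42  22  24  25  26  24  28
236  128 125 114 118 143 164 164 155 149 146 144 141 138 134 130 129 130 145 177 186 183 146  88  62  56  60  75  91  80  43  21  24  24  26  26  26
237  129 129 128 126 119 125 161 164 156 144 146 145 143 139 132 129 139 171 185 184 163  97  62  58  59  72  94  97  82  43  23  24  24  25  27  26
238  129 128 129 129 126 120 123 149 161 145 148 148 147 144 139 139 158 181 185 168 106  65  56  57  64  89  95  96  82  43  23  23  23  24  27  26
239  128 129 129 128 128 126 115 118 139 161 162 154 148 147 147 164 181 186 176 122  72  59  58  61  74  95  98  96  84  44  24  24  23  24  25  28
```

Everything agrees: the seat projects to side (380.3,221.4) against about (380.7,221.8) observed, and top (408.3,295.5) against about (408.5,295.3). Lowering, then feeling for contact.

Request:
step_arm(motion=[-0.5,0.5,15,0,0,0,0,-0.5,0.5,35,0,0,0,0,-0.5,0.5,50,0,0,0,0,-0.5,0.5,60,0,0,0,0,-0.5,0.5,66,0,0,0,0,-0.5,0.5,68,0,0,0,0,-0.5,0.5,68,0,0,0,0])

```text
clock: 22.5
tcp_pos: [0.4612, -0.3166, 0.0757]
ee_rot: [-180.0, -25.1, -5.2]
contact_force: [0.3, -0.1, -1.6]
opening: 0.0095
```

Request:
step_arm(motion=[0,0,1.5,0,0,0,0,0,0,3,0,0,0,0,0,0,4.5,0,0,0,0,0,0,6,0,0,0,0,0,0,6,0,0,0,0])

```text
clock: 23.0
tcp_pos: [0.4636, -0.3169, 0.0698]
ee_rot: [-179.9, -25.1, -5.2]
contact_force: [0.0, 0.1, 0.1]
opening: 0.0095
```

Request:
step_arm(motion=[0,0,1,0,0,0,0,0,0,2,0,0,0,0,0,0,3,0,0,0,0,0,0,4,0,0,0,0,0,0,4,0,0,0,0])

```text
clock: 23.5
tcp_pos: [0.4653, -0.3171, 0.0665]
ee_rot: [-179.9, -25.1, -5.2]
contact_force: [-3.4, 1.3, 2.6]
opening: 0.0097
```

Request:
step_arm(motion=[0,0,1,0,0,0,0,0,0,2,0,0,0,0,0,0,2,0,0,0,0])

```text
clock: 23.8
tcp_pos: [0.4655, -0.3172, 0.0663]
ee_rot: [-180.0, -25.0, -5.1]
contact_force: [-35.3, 13.8, 31.9]
opening: 0.009
```

Request:
step_arm(motion=[0,0,-2,0,0,0,0,0,0,-2.5,0,0,0,0,0,0,-2.5,0,0,0,0])

```text
clock: 24.1
tcp_pos: [0.4651, -0.3171, 0.0667]
ee_rot: [-179.9, -25.1, -5.2]
contact_force: [0.3, -0.4, -0.8]
opening: 0.0094
```

Run:
```python
from h import *
t=grab_frame("top")[:,:,::-1].astype(np.uint8); s=grab_frame("side")[:,:,::-1].astype(np.uint8)
o=r.observe(); p=o["tcp_pos"]; R=euler(o["ee_rot"]); print(p,o["ee_rot"],o["opening"],o["contact_force"])
for z in(0,.008): print(proj("side",p+R.apply([-.066,0,-.0309-z])),proj("side",SEAT+N*z))
c=s.astype(int)
for v in range(204,236): print(v,"".join("%4d"%x for x in c[v,364:398].min(1)))
```

```text
[ 0.4652 -0.317   0.0666] [-179.9318  -25.0638   -5.2248] 0.009194613840749499 [ 0.4318 -0.6405 -0.1456]
[379.5874 222.2747] [379.36   222.7305]
[380.4181 221.0741] [380.1868 221.5317]
204   91  90  90  88  71  59  65  88  64  49  32  22  23  27  48  68  79  86 111 122 120 108 112 114 115 117 116 116 114 113 113 113 114 112
205   91  90  90  84  46  35  65 104  78  45  32  26  23  41  66  79  81  81  82 103 118 123 121 118 117 116 114 114 115 116 115 114 113 112
206   84  83  82  67  35  27  45  68  77  45  39  33  42  61  78  82  82  82  82  86 103 122 125 121 118 115 113 112 113 115 115 115 115 114
207   61  60  58  41  25  24  31  36  39  31  36  55  68  80  83  83  83  83  82  83  86  94 118 120 121 119 112 112 113 114 115 116 115 113
208   52  48  52  42  28  24  25  23  22  21  42  74  89  91  86  83  83  83  83  83  82  83  83 100 114 121 112 116 114 114 115 115 116 115
209   34  38  46  55  37  25  22  21  19  31  50  62  76  91  91  86  83  83  83  82  83  82  82  84  90 113 123 126 118 115 115 117 116 116
210   30  36  51  44  30  23  23  25  26  39  53  56  59  71  84  92 
[... 2896 characters left out ...]
 150 149 149 147 145 140 132 127 131 131 127 113 103  95  93 100 117 115 102  97  86  79  95  99 101  90  93  99  89  66  59  59  60  68
232  150 150 150 149 143 144 141 139 136 132 130 128 120 111  99  94 101 113 114 114  99  95  98 100 101  73  80  87  74  63  58  58  59  62
233  150 150 150 150 150 149 146 143 140 134 130 128 129 127 117 101  96 110 110 115 102  98  98  96  69  50  62  75  65  61  58  58  59  50
234  150 150 149 150 149 150 149 147 146 141 133 123 130 130 129 113 104 107  97 103 100  98  94  76  62  58  60  61  60  59  60  60  58  37
235  149 150 149 150 149 149 149 149 148 145 139 132 134 133 130 128 119 110 101 102  99  95  82  63  57  59  61  59  58  59  60  63  42  27
```

In the side view the dark ring (u 374–386.5, v 215.5–226.7) sits concentric inside the cradle wall (u 372–389). Releasing and retreating.

Request:
step_arm(motion=[0,0,1,0,0,0,0,0,0,1,0,0,0,14,0,0,1,0,0,0,20,0,0,0,0,0,0,28,0,0,0,0,0,0,28,0,0,0,0,0,0,28])

```text
clock: 24.8
tcp_pos: [0.4652, -0.3171, 0.0668]
ee_rot: [-179.9, -25.1, -5.2]
contact_force: [-0.1, -0.2, 0.5]
opening: 0.0281
```

Request:
step_arm(motion=[0,0,-5,0,0,0,28,0,0,-15,0,0,0,28,0,0,-40,0,0,0,28,0,0,-70,0,0,0,28,0,0,-90,0,0,0,28,-40,30,-100,0,0,0,28,-80,60,-110,0,0,0,28,-120,100,-110,0,0,0,28,-140,140,-110,0,0,0,28,-140,150,-110,0,0,0,28,-140,150,-110,0,0,0,28])

```text
clock: 25.9
tcp_pos: [0.2778, -0.4521, 0.1072]
ee_rot: [-179.9, -25.1, -5.4]
contact_force: [0.6, 0.4, 0.1]
opening: 0.0282
```

Run:
```python
from h import *
t=grab_frame("top")[:,:,::-1].astype(np.uint8); s=grab_frame("side")[:,:,::-1].astype(np.uint8)
cv2.imwrite("pics/ht.png",t);cv2.imwrite("pics/hs.png",s)
o=r.observe(); print(o["tcp_pos"],o["opening"],o["contact_force"])
a=cv2.resize(t[240:315,375:450],None,fx=5.3,fy=5.3,interpolation=2);b=cv2.resize(s[180:255,345:420],None,fx=5.3,fy=5.3,interpolation=2)
cv2.imwrite("pics/h1.png",np.hstack([a,b]))
for X in(-.073,.0,.043): q=SEAT+U*(X-.043); print(X,proj("top",q+N*(.008 if X>.01 else .012)),proj("side",q+N*(.008 if X>.01 else .012)))
```

```text
[ 0.2791 -0.4504  0.1075] 0.027820863349406685 [-0.3002 -0.5933 -0.1428]
-0.073 [413.48   259.0994] [357.833  204.2037]
0.0 [410.2834 282.437 ] [372.1362 214.7112]
0.043 [408.2503 295.4092] [380.1868 221.5317]
```

View pics/h1.png

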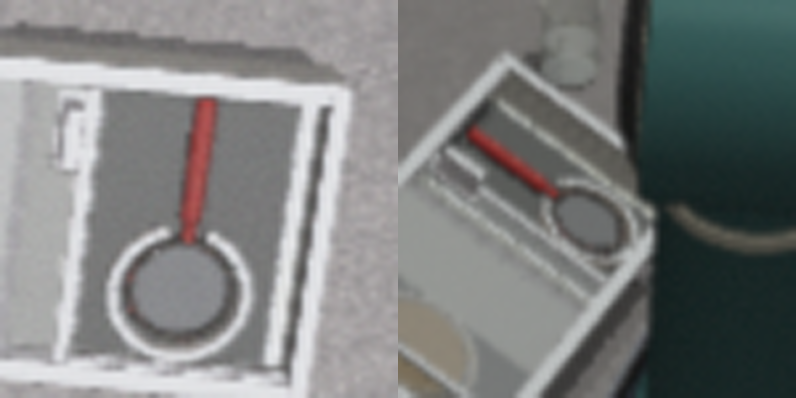

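The lens lies home in both views: ring inside the cradle (top crop (180,290)), handle out through the notch. Now I'll shut the door.

Run:
```python
from h import *
F=np.array([.4938,-.242,.113]); move(F+N*.12,RT)
```

```text
shift mm [ 179.  -227.1  -42.1] turn [-0.06 -0.08 -0.02]
```

Request:
step_arm(motion=[0,0,-30,0,0,0,40,5,-10,-60,0,0,0,40,30,-45,-70,0,0,0,40,60,-80,-70,0,0,0,40,90,-115,-65,0,0,0,40,120,-150,-60,0,0,0,40,150,-190,-52,0,0,0,40,170,-215,-45,0,0,0,40,179,-227,-42,0,0,0,40,179,-227,-42,0,0,0,40,179,-227,-42,0,0,0,40])

```text
clock: 27.1
tcp_pos: [0.4432, -0.2367, 0.2215]
ee_rot: [-180.0, -25.1, -5.1]
contact_force: [0.4, -0.2, -0.6]
opening: 0.0395
```

Request:
step_arm(motion=[0,0,30,0,0,0,40,0,0,65,0,0,0,40,0,0,90,0,0,0,40,0,0,104,0,0,0,40,0,0,112,0,0,0,40,0,0,117,0,0,0,40,0,0,119,0,0,0,40,0,0,119,0,0,0,40])

```text
clock: 27.9
tcp_pos: [0.4934, -0.2426, 0.114]
ee_rot: [-180.0, -25.1, -5.2]
contact_force: [0.3, 0.1, 0.4]
opening: 0.0403
```

Request:
step_arm(motion=[0,0,0,0,0,0,20,0,0,0,0,0,0,0,0,0,0,0,0,0,0,0,0,0,0,0,0,0,0,0,0,0,0,0,0], squeeze=25)

```text
clock: 28.4
tcp_pos: [0.4934, -0.2425, 0.114]
ee_rot: [-180.0, -25.1, -5.2]
contact_force: [-4.9, 0.6, 6.1]
opening: 0.0091
```

Gripped the fin again. Sliding the door towards −y, fast first and then creeping to the stop.

Request:
step_arm(motion=[0,5,0,0,0,0,0,0,12,0,0,0,0,0,0,22,0,0,0,0,0,0,32,0,0,0,0,0,0,42,0,0,0,0,0,0,52,0,0,0,0,0,0,60,0,0,0,0,0])

```text
clock: 29.1
tcp_pos: [0.4878, -0.3028, 0.1139]
ee_rot: [-180.0, -25.1, -5.2]
contact_force: [-7.2, 2.3, 7.7]
opening: 0.009
```

Request:
step_arm(motion=[0,8,0,0,0,0,0,0,18,0,0,0,0,0,0,28,0,0,0,0,0,0,38,0,0,0,0,0,0,48,0,0,0,0,0,0,56,0,0,0,0,0,0,60,0,0,0,0,0,0,60,0,0,0,0,0])

```text
clock: 29.9
tcp_pos: [0.4822, -0.3628, 0.114]
ee_rot: [180.0, -25.1, -5.2]
contact_force: [-9.2, -0.4, 8.9]
opening: 0.0094
```

Request:
step_arm(motion=[0,1,0,0,0,0,0,0,2,0,0,0,0,0,0,3,0,0,0,0,0,0,4,0,0,0,0,0,0,5,0,0,0,0,0,0,5,0,0,0,0,0])

```text
clock: 30.5
tcp_pos: [0.4817, -0.3673, 0.1139]
ee_rot: [-180.0, -25.1, -5.2]
contact_force: [-9.2, 1.5, 9.0]
opening: 0.0091
```

Request:
step_arm(motion=[0,1,0,0,0,0,0,0,2,0,0,0,0,0,0,3,0,0,0,0,0,0,3,0,0,0,0,0])

```text
clock: 30.9
tcp_pos: [0.4816, -0.3691, 0.1139]
ee_rot: [-179.8, -25.0, -5.2]
contact_force: [-11.2, 11.8, 12.6]
opening: 0.0091
```

The right end stop is reached (force rising to about 12 N). Releasing, retreating along the tool axis and checking.

Request:
step_arm(motion=[0,0,0,0,0,0,10,0,-0.5,0,0,0,0,20,0,-0.5,0,0,0,0,34,0,-0.5,0,0,0,0,34,0,-0.5,0,0,0,0,34,0,-0.5,-15,0,0,0,34,0,-0.5,-40,0,0,0,34,0,-0.5,-80,0,0,0,34,0,-0.5,-110,0,0,0,34,-40,30,-120,0,0,0,34,-80,75,-130,0,0,0,34,-120,115,-130,0,0,0,34,-140,140,-130,0,0,0,34,-140,140,-130,0,0,0,34,-140,140,-130,0,0,0,34])

```text
clock: 32.4
tcp_pos: [0.2868, -0.4934, 0.1719]
ee_rot: [-179.9, -25.1, -5.4]
contact_force: [0.5, -0.3, -0.1]
opening: 0.0341
```

Run:
```python
from h import *
t=grab_frame("top")[:,:,::-1].astype(np.uint8); s=grab_frame("side")[:,:,::-1].astype(np.uint8)
t0=cv2.imread("pics/top0.png"); h=cv2.imread("pics/ht.png")
o=r.observe(); print(o["tcp_pos"],o["opening"],o["contact_force"])
c=t.astype(int); red=(c[:,:,2]>1.5*c[:,:,1]); 
for nm,im in(("before",h),("now",t)):
    c=im.astype(int); v,u=np.nonzero(((c[:,:,2]>c[:,:,1]+35))[250:300,400:425]); print(nm,len(u),u.mean()+400,v.mean()+250,v.min()+250,v.max()+250)
for v in (265,268,275,285): print(v,"orig",t0[v,422:446].max(1)," \n    now",t[v,422:446].max(1))
d=cv2.absdiff(t0,t).max(2); 
for n,(u,v) in dict(tape=(256,292),carton=(294,285),jar=(135,290),dish=(335,212),beaker=(500,257),marker=(373,203),dropper=(349,155),Lpull=(322,260)).items(): print(n,d[v-10:v+10,u-10:u+10].mean().round(1),d[v-10:v+10,u-10:u+10].max())
```

```text
[ 0.2883 -0.4925  0.1725] 0.034150879098796834 [ 0.7117  1.1551 -0.4922]
before 103 411.86407766990294 271.31067961165047 259 285<stdin>:7: RuntimeWarning: Mean of empty slice.
  ret = ret.dtype.type(ret / rcount)
Traceback (most recent call last):
ValueError: zero-size array to reduction operation minimum which has no identity
```

Run:
```python
from h import *
t=grab_frame("top")[:,:,::-1].astype(np.uint8); t0=cv2.imread("pics/top0.png"); h=cv2.imread("pics/ht.png")
for nm,im in(("before",h),("now",t)):
    c=im.astype(int); v,u=np.nonzero((c[:,:,2]>c[:,:,1]+12)[250:300,400:425]); print(nm,len(u))
    if len(u): print(u.mean()+400,v.mean()+250,v.min()+250,v.max()+250)
for v in (265,268,275,285): print(v,"orig",t0[v,422:446].max(1),"\n    now",t[v,422:446].max(1))
print("handle row",t[270,405:420].tolist())
d=cv2.absdiff(t0,t).max(2)
for n,(u,v) in dict(tape=(256,292),carton=(294,285),jar=(135,290),dish=(335,212),beaker=(500,257),marker=(373,203),dropper=(349,155),Lpull=(322,260)).items(): print(n,d[v-10:v+10,u-10:u+10].mean().round(1),d[v-10:v+10,u-10:u+10].max())
```

```text
before 133
411.8421052631579 271.4135338345865 258 298
now 112
411.8392857142857 270.89285714285717 258 285
265 orig [113 116 115 123 173 136 144 212 224 225 225 214 144  94 114 209 226 223
 182 158 162 160 161 158] 
    now [115 119 116 115 114 117 117 127 128 120 203 225 226 220 189 218 229 226
 184 163 164 165 164 162]
268 orig [115 115 113 119 145 134 206 225 226 214 220 207 135 106 175 219 226 216
 182 164 160 155 155 157] 
    now [116 113 117 116 115 118 128 173 134 148 216 229 230 227 217 225 228 221
 187 171 161 160 158 157]
275 orig [112 114 112 123 126 195 217 218 221 223 197 129 106 202 224 226 213 172
 154 164 168 161 162 164] 
    now [115 116 117 115 116 121 142 152 156 206 221 224 228 228 229 229 214 175
 159 167 169 166 165 170]
285 orig [112 114 112 112 113 134 190 222 213 142  94 113 208 227 222 175 156 161
 159 156 160 161 160 161] 
    now [113 116 115 116 116 123 158 169 165 159 210 183 218 228 226 178 161 165
 161 163 163 164 162 167]
handle row [[116, 116, 115], [117, 115, 115], [118, 117, 116], [115, 114, 115], [118, 118, 119], [103, 100, 120], [100, 98, 126], [104, 104, 133], [104, 103, 131], [106, 104, 120], [114, 112, 116], [114, 113, 114], [117, 115, 114], [117, 116, 114], [113, 112, 113]]
tape 3.9 9
carton 3.5 10
jar 3.5 8
dish 3.5 8
beaker 3.7 10
marker 3.7 11
dropper 3.6 10
Lpull 3.6 9
```

The dark gap at the right wall is gone, and the fin sits about 12 mm right of where it started, which means shut. The lens hasn't moved, and the left pull and all bystanders are unchanged. Handing in.

```bash
python3 -c "
from cell import r
print(r.close_job())"
```

```text
the job is handed in; nothing more can be done
None
```

The lens is in the cradle and the right door is shut over it. I handed the job in at about 32.6 s of the 67 s allowed; no verdict was reported.

**What I did**
- The cradle was in the right bay. I gripped the right door's pull and slid the door left to its stop, about 116 mm of travel, since it had started roughly 12 mm open.
- I laid the lens in the cradle with its handle up the slope through the notch.
- I slid the door back about 127–128 mm until it met its shut stop.

**Last checks**
- **Lens:** both views showed the ring inside the cradle wall and the handle through the notch. After shutting, the handle's pixels in the top view were within about half a pixel of where they had been.
- **Door:** the gap at the right wall is gone and the pull is about 12 mm right of its starting place.
- **Everything else:** in the top view the left pull and all bystanders looked the same as at the start, and the arm was clear of everything.

**What went wrong or disagreed**
- **TCP offset:** the fingertips proved to end about 33 mm short of the reported TCP, so the first grip on the pull and the first on the lens closed on nothing. I found the real tip by touching down gently, about 20 N on top of the pull.
- **Camera mismatch:** sight lines from the two cameras missed each other by 2–8 mm. I averaged them and set the final height by contact.
- **Contact forces:** seating the lens peaked at about 50 N at the wrist, and pushing the door against its open stop at about 32 N. The wrist limit is 120 N; the 40 N limit is for the arm or gripper body, and these loads came through the fingers.
- **Rejected call:** one move call was refused by the tool before it ran, and nothing moved.

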